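Close the buckle in its flip frame and turn the frame over

TASK

The front of the belt buckle is finished and its back comes next. Close the blue lid of the flip frame over the buckle that lies in it, then turn the whole shut frame over and leave it lying upside down, flat and wholly on the green pad, with the lid still shut and the buckle inside. Keep it shut while you turn it, set it down without letting it drop or topple over, and leave the other things on the bench where they are.

Things in the scene. Friction and masses are not known exactly. Their poses are not given: they have to be found in the camera images.
- holder: Flip frame, a loose clamshell: aluminium tray 20 mm high with a window in its floor, and a blue lid frame 14 mm thick hinged to it; about 0.5 kg with lid and buckle. Shut, it is 104 long (x) x 58 wide (y) x 34 mm thick (z), its sides flat and flush: it also stands on either end. Origin: centre of the tray's underside; +x towards the hinge end, z out through the lid side (down when turned over).
- holder_mid (a point): Centre of the shut flip frame, 17 mm above the tray's underside (in the tray's pocket while the lid is open). Axes as holder: +x towards the hinge end, y across the 58 mm width, z out through the lid side. The frame is sturdy: it may be gripped firmly across its width (tray and lid are equally wide).
- holder_hinge (a point): Point on the hinge axis, in the middle of the hinge end of the tray (52 mm along the frame's +x from its centre), 20 mm above the tray's underside. The axis runs along the frame's y, straight through with nothing protruding.
- lid (a joint): Lid angle: 0 = shut flat on the tray, grows as it opens, 1.57 = standing upright over the hinge end, at most 2.1. The hinge is stiff (about 0.13 N m): the lid stays where it is left and also stays shut when the frame is upside down. No latch.
- lid_edge (a point): Middle of the lid's free edge (the edge away from the hinge), half-way through the lid's 14 mm thickness, 104 mm from the hinge axis. When shut it lies at the frame's -x end, 27 mm above the tray's underside. Its axes are the frame's when shut and turn with the lid.
- buckle_mid (a point): Brass belt buckle plate, 80 x 40 x 8 mm, 0.12 kg, lying loose in the tray's pocket (88 x 47 mm, 11 mm deep, floor 9 mm above the underside). Point at its centre; x along its length, y across, z to its finished front side.
- pad_top (a point): Green square bench pad fixed to the bench, 160 x 160 mm, 4 mm thick. Point at the centre of its top, axes along its sides.
- graver_a: Loose graver, 130 mm long, wooden handle, steel blade, lying between the frame and the pad. Bystander.
- graver_b: Loose graver, 130 mm long, pale wooden handle, lying beyond the frame and the pad. Bystander.
- calipers: Loose steel calipers, 120 x 50 x 10 mm, lying flat. Bystander.
- hammer: Loose hammer, 200 mm long, lying flat. Bystander.
- dish: Loose white bowl, 90 mm across, 30 mm high. Bystander.
- bangle: Loose brass bangle, 68 mm across, 12 mm high, lying flat. Bystander.
- oil_jar: Loose amber glass jar, 60 mm across, 75 mm high, standing. Bystander.
- oilstone: Loose grey oilstone, 60 x 150 x 22 mm, lying flat. Bystander.

How it is judged (in metres and radians):
On the way, in this order (a step that is already met when the one before it is completed fails the run):
1. the lid is shut over the buckle while the frame still lies the right way up (value of joint lid below 0.06 rad and angle between holder_mid's own z axis and vertical below 0.3 rad and distance between buckle_mid and holder_mid below 0.02 m), for 0.2 s.
2. the shut frame lies upside down on the pad (value of joint lid below 0.08 rad and angle between holder_mid's own z axis and vertical above 3.04 rad and z of holder_mid in the frame of pad_top below 0.021 m), for 0.2 s.
At the end, for the whole second after the job is handed in: The frame lies upside down and flat (within 0.08 rad) on the pad, its centre within 55 mm of the pad's centre along both sides of the pad and at most 20 mm above the pad, lid shut (under 0.06 rad), the buckle's centre within 20 mm of the frame's centre (inside it) (value of joint lid below 0.06 rad and angle between holder_mid's own z axis and vertical above 3.06 rad and x of holder_mid in the frame of pad_top between -0.055 and 0.055 m and y of holder_mid in the frame of pad_top between -0.055 and 0.055 m and z of holder_mid in the frame of pad_top below 0.02 m and distance between buckle_mid and holder_mid below 0.02 m); the robot touches nothing.
It fails at once if the lid comes open (over 0.2 rad) while the frame is tipped by more than 0.6 rad (value of joint lid above 0.2 rad and angle between holder_mid's own z axis and vertical above 0.6 rad).
It fails at once if the buckle leaves the frame (distance between buckle_mid and holder_mid above 0.04 m).
It fails at once if the frame is dropped (it moves faster than 0.9 m/s) or topples over (it turns faster than 7 rad/s) (linear speed of holder above 0.9 m/s or angular speed of holder above 7 rad/s).
It fails at once if a bystander is moved by more than 40 mm (distance of any of graver_a, graver_b, calipers, hammer, dish, bangle, oil_jar, oilstone from where it was at the start of the episode above 0.04 m).
It also fails if it takes over 72 s, if anything falls off the work surface, if the arm or the gripper's body presses on something with over 40 N, if the wrist force passes 120 N, or if a joint passes its speed limit or range.

ROBOT

A 7-joint arm with a two-finger parallel gripper is mounted at the origin on the work surface. World frame = base frame: x ahead of the robot, y to its left, z up, the work surface at z = 0. Lengths are in mm, angles in rad, forces in N, time in s.
With the tool pointing down it reaches from about 425 to 950 mm from the base axis. Payload 4.7 kg.
Tool frame: the origin (TCP) lies midway between the tips of the shut fingers; the grasp point (between the pads) lies 19 mm behind it; y points along the fingers, x is the direction in which the jaws open and shut, and the axes are right-handed (so a half turn about y gives the same grasp; the last joint's range is limited). The gripper opens to 87 mm and grips with 3 to 60 N. Pads are 19 mm wide; open, the fingers measure 117 mm over their backs; the gripper's body (75 mm by 190 mm) begins 51 mm behind the grasp point.
Start: joints at [-1.224, 0.469, -0.049, 1.532, 0.024, 1.141, -0.082], TCP at [247.698, 627.929, 222.573] pointing down, gripper open.
Joint ranges: [-2.59, 2.59], [-0.33, 1.99], [-1.39, 1.29], [0.1, 2.45], [-1.04, 4.18], [0.21, 1.99], [-2.66, 2.66]. Speed limits (rad/s): [2.57, 2.57, 3.14, 3.14, 3.14, 3.14, 3.14].

INTERFACE

Orientations are given as a unit quaternion [w, x, y, z].
In Python, from bench import get_state, read_camera, camera_model, finish_job gives the robot as it stands.
- The arm moves only by the tool move_arm, never from a script. Its argument "rows" is a list of rows, each an object with "linear": the shift along the tool's x, y, z in mm, a list of three; "rot": the turn, a rotation vector about the tool's x, y, z in degrees, a list of three. In form: [{"linear": [dx, dy, dz], "rot": [wx, wy, wz]}, ...]. A call has 1 to 12 rows; each row is the pose to reach, as a shift and turn from the pose measured when the call began, along the tool's axes at that moment; what a row does not reach only later rows make up. A row lasts 1/10 s, in which the tool goes at most 50 mm and 8.59 degrees, less where a joint would pass 70% of its speed; a pose out of reach is approached as far as the arm can. A call with a gripper value outside its range is refused whole. "jaw" is the closure, from 0 (fully open) to 1 (shut), set as the call begins (left out, the last holds). The fingers move at their own pace and stop on an object; "squeeze" is the grip in N (left out, the last holds). Time passes only in rows, so rows that repeat a pose let the fingers close. It gives the time, the measured TCP pose, the force and the opening at its end, in the units of the state.
- get_state(): the state, without advancing time (a new reading comes with each control period).
- read_camera(name): name is "scene" or "top"; returns the picture (420x560x3 uint8, red, green, blue); there is no depth.
- camera_model(name): a dict with "intrinsics" (3x3 intrinsics, pixels), "R" (3x3) and "t" (3): a world point X has camera coordinates R X + t. Camera axes: x right, y down, z forward; pixel columns grow to the right and rows downward; lengths in mm; the calibration is good to about 2 mm. A picture is of the moment at which its call begins. camera_model takes no time and is no camera call.
- finish_job(): hands the job in, once; it reports no verdict.
The state is a dict: "time_s": time; "joint_positions": joint angles; "joint_velocities": joint speeds; "joint_efforts": joint torques, N m; "ee_pos": TCP position; "orientation": TCP orientation; "wrist_force": force on the tool from outside, world axes, zero at the start; "ft_torque": the same for the moment, N m; "width": finger opening in mm.
Only numpy, scipy, OpenCV 4.12 (cv2) and the standard library are available. Lean on these libraries where they do the work, as an engineer would, in place of code of your own. Each camera call takes 0.05 s, during which the arm holds its last target.

## Working session

There is one attempt and no reset: what is moved stays moved. The work goes in short steps, Python scripts to look and compute and a tool call to move; the robot and the scene stay as the last step left them, time stands still between calls to the robot, and variables do not carry over. Pictures are saved under pics/ and viewed, and the job is handed in when it is done.

Besides the shell and the picture viewer there is one more tool, called after "Request:" as a command line: name --argument value ..., lists and objects as JSON in quotes. move_arm: Moves the arm, as the interface text tells. Its arguments: {"type":"object","properties":{"rows":{"type":"array","items":{"type":"object","properties":{"linear":{"type":"array","items":{"type":"number"}},"rot":{"type":"array","items":{"type":"number"}}}}},"jaw":{"type":"number"},"squeeze":{"type":"number"}},"required":["rows"]}

```bash
mkdir -p pics; ls
python3 - <<'E'
from bench import *
import cv2,json
print(get_state())
for n in("scene","top"):
    m=camera_model(n);print(n,m)
    cv2.imwrite(f"pics/{n}0.png",cv2.cvtColor(read_camera(n),cv2.COLOR_RGB2BGR))
E
```

```text
pics
{'time_s': 0.0, 'joint_positions': array([-1.22393503,  0.46943801, -0.04857819,  1.53369126,  0.02414545,
        1.14097929, -0.08230869]), 'joint_velocities': array([-0.00187482, -0.00096945, -0.00133405,  0.00092957,  0.00021526,
        0.0010445 ,  0.0011685 ]), 'joint_efforts': array([ 1.01684641e-04, -5.07984030e+01, -8.04059417e-02, -2.36153287e+01,
       -6.13168697e-02,  3.79591528e-02,  1.61795356e-04]), 'ee_pos': array([247.50603433, 627.34767067, 221.50282706]), 'orientation': array([-0.58416641,  0.58500189,  0.39728108, -0.39835931]), 'wrist_force': array([-0.21474735,  0.19847728,  0.34053323]), 'ft_torque': array([ 0.04246058, -0.01852257,  0.01595288]), 'width': 87.01631409118536}
scene {'intrinsics': array([[493.29223891,   0.        , 281.29741256],
       [  0.        , 493.29223891, 215.53947666],
       [  0.        ,   0.        ,   1.        ]]), 'R': array([[-0.08326965,  0.99647685, -0.01000313],
       [ 0.56670326,  0.0390944 , -0.82299395],
       [-0.81970335, -0.07419922, -0.56796206]]), 't': array([  74.63043079, -292.39909288, 1749.58223551])}
top {'intrinsics': array([[392.21834563,   0.        , 282.36470602],
       [  0.        , 392.21834563, 211.38096582],
       [  0.        ,   0.        ,   1.        ]]), 'R': array([[-0.02595135, -0.99965394,  0.00430501],
       [-0.98912179,  0.0250537 , -0.14494965],
       [ 0.14479163, -0.00801982, -0.98942967]]), 't': array([  -7.14413394,  599.89719844, 1092.80170801])}
```

View pics/scene0.png

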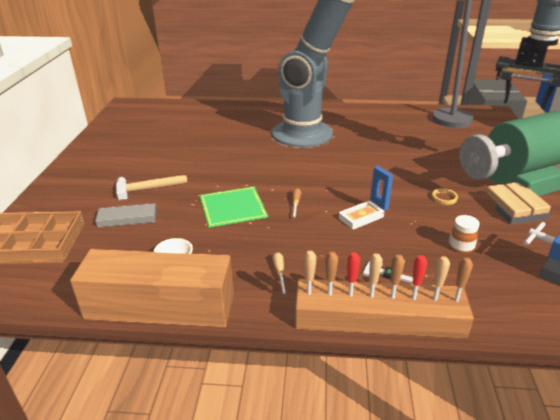

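View pics/top0.png

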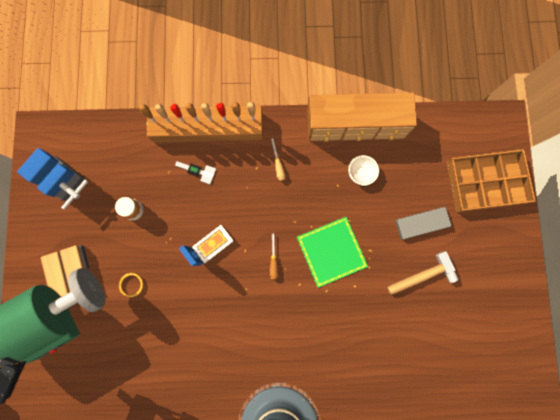

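Run:
```python
import cv2,numpy as np
a=cv2.imread("pics/top0.png")[205:295,165:290]
b=cv2.imread("pics/scene0.png")[155:240,320:420]
cv2.imwrite("pics/c1.png",cv2.resize(a,None,fx=6,fy=6,interpolation=cv2.INTER_CUBIC))
cv2.imwrite("pics/c2.png",cv2.resize(b,None,fx=7,fy=7,interpolation=cv2.INTER_CUBIC))
a=cv2.imread("pics/top0.png");
for n in("top","scene"):
    im=cv2.imread(f"pics/{n}0.png").astype(int)
    g=((im[...,1]>im[...,2]+60)&(im[...,1]>im[...,0]+60)&(im[...,1]>120)).astype(np.uint8)
    cs,_=cv2.findContours(g,cv2.RETR_EXTERNAL,cv2.CHAIN_APPROX_NONE)
    c=max(cs,key=cv2.contourArea);print(n,cv2.contourArea(c),cv2.approxPolyDP(c,5,True)[:,0].tolist(),cv2.minAreaRect(c))
```

```text
top 2855.0 [[345, 217], [297, 237], [317, 286], [367, 266]] ((332.0148010253906, 251.53549194335938), (54.846160888671875, 54.23077392578125), 67.38013458251953)
scene 1554.0 [[267, 215], [261, 215], [254, 188], [203, 195], [214, 224], [205, 211], [209, 226]] ((234.66213989257812, 205.97296142578125), (32.05780029296875, 60.82762145996094), 80.53767395019531)
```

View pics/c1.png

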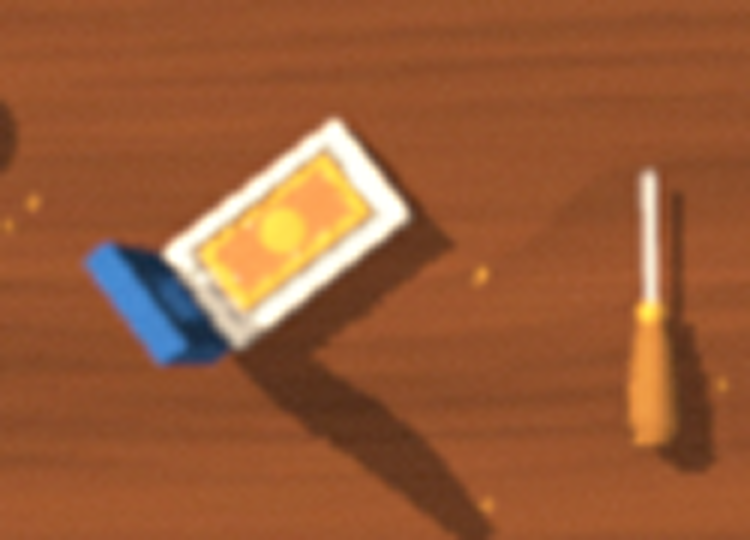

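View pics/c2.png

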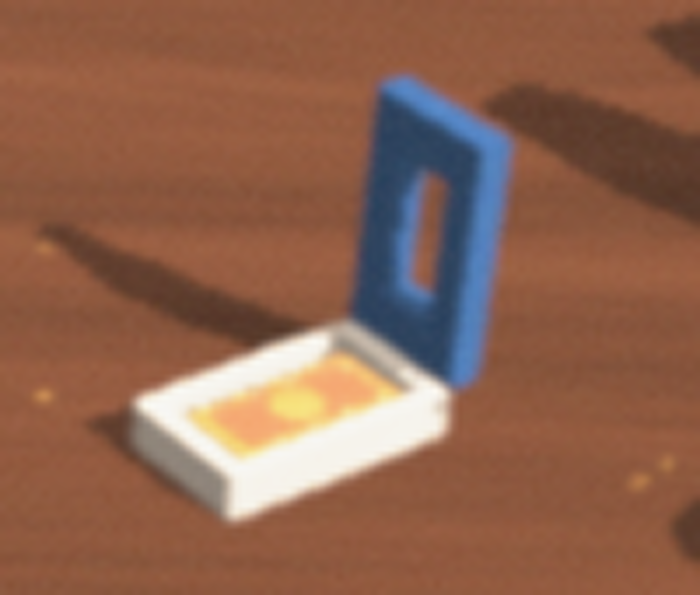

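```bash
cat > h.py <<'E'
import numpy as np,cv2
from bench import *
from scipy.optimize import least_squares
from scipy.spatial.transform import Rotation as R
M={n:camera_model(n) for n in("top","scene")}
def proj(n,X):
    m=M[n];c=np.atleast_2d(X)@m["R"].T+m["t"];p=c@m["intrinsics"].T;return p[:,:2]/p[:,2:]
def fpt(p,x,y,z):  # p: X,Y,yaw,z0 tray frame
    c,s=np.cos(p[2]),np.sin(p[2]);return np.array([p[0]+c*x-s*y,p[1]+s*x+c*y,p[3]+z])
def lidpt(p,d,y,h,phi): # d from hinge along lid, h through thickness
    c,s=np.cos(phi),np.sin(phi)
    return fpt(p,52-d*c+h*s,y,20+d*s+h*c)
def px(n,u,v): return ((u+.5)/6-.5+165,(v+.5)/6-.5+205) if n=="top" else ((u+.5)/7-.5+320,(v+.5)/7-.5+155)
def save(n,f,box=None,k=1):
    im=cv2.cvtColor(read_camera(n),cv2.COLOR_RGB2BGR)
    if box: x0,y0,x1,y1=box; im=im[y0:y1,x0:x1]
    cv2.imwrite("pics/"+f,cv2.resize(im,None,fx=k,fy=k,interpolation=cv2.INTER_CUBIC))
def tri(a,b):
    def f(X): return np.r_[proj("top",X)[0]-a,proj("scene",X)[0]-b]
    r=least_squares(f,[500,0,0]);return r.x,np.abs(r.fun).max()
E
python3 - <<'E'
from h import *
T=[(335,118,-52,-29,20),(411,213,-52,29,20),(165,250,52,-29,20),(240,350,52,29,20)]
S=[(135,405,-52,29,20),(230,475,-52,-29,20),(345,322,52,29,20),(445,395,52,-29,20),(232,520,-52,-29,0),(447,435,52,-29,0)]
TL=[(110,243,-29,0),(88,262,-29,14),(190,350,29,0),(165,365,29,14)]
SL=[(382,88,29,0),(480,148,-29,0),(510,140,-29,14),(408,75,29,14)]
def f(p,ret=0):
    r=[]
    for n,L in(("top",T),("scene",S)):
        for u,v,x,y,z in L: r.append(proj(n,fpt(p,x,y,z))[0]-px(n,u,v))
    for n,L in(("top",TL),("scene",SL)):
        for u,v,y,h in L: r.append(proj(n,lidpt(p,104,y,h,p[4]))[0]-px(n,u,v))
    return np.concatenate(r)
r=least_squares(f,[560,180,2.2,0,1.5],loss="soft_l1");print("frame X Y yaw z0 lid",r.x.round(3));print(f(r.x).reshape(-1,2).round(1).tolist())
# two-view check points: -x,+y top corner; lid corners
print(tri(px("top",411,213),px("scene",135,405)),"ht 20")
print(tri(px("top",240,350),px("scene",345,322)),"ht 20")
print(tri(px("top",110,243),px("scene",480,148)),"lid top ~124")
# pad
tc=[[345,217],[297,237],[317,286],[367,266]]
o=[]
def g(p):
    c,s=np.cos(p[2]),np.sin(p[2]);q=[(p[0]+c*x-s*y,p[1]+s*x+c*y,4) for x,y in((80,-80),(80,80),(-80,80),(-80,-80))]
    return (proj("top",q)-tc).ravel()
r=least_squares(g,[500,-120,.4]);print("pad",r.x,r.fun.round(1))
print("pad in scene",proj("scene",[[r.x[0],r.x[1],4]]))
# scene-edge points for pad centre height: diagonals
E
```

```text
frame X Y yaw z0 lid [513.638 181.242   2.214   0.794   1.596]
[[1.1, 0.4], [0.4, 0.0], [1.0, 0.4], [0.4, -0.6], [0.4, -0.3], [0.7, 0.4], [0.7, -0.1], [0.8, -0.6], [-0.1, 0.3], [-0.3, -0.1], [0.7, -0.0], [0.1, 0.1], [0.4, -0.6], [0.3, 0.3], [-0.1, -0.5], [1.1, 0.3], [0.9, 0.1], [0.2, 0.1]]
(array([521.81288409, 122.3582466 ,  19.9036991 ]), np.float64(0.4400105534018621)) ht 20
(array([457.64251576, 205.16752962,  19.5039899 ]), np.float64(0.5752720514769578)) ht 20
(array([503.82004752, 241.6372417 , 125.84837833]), np.float64(0.8624190480458651)) lid top ~124
pad [ 4.82630139e+02 -1.65044191e+02  3.61123800e-01] [ 0.5 -0.7 -0.8 -0.6  0.1  1.1  0.2  0.2]
pad in scene [[234.25882453 205.18305408]]
```

Run:
```python
import cv2,numpy as np
a=cv2.imread("pics/top0.png")[205:300,225:385]
b=cv2.imread("pics/scene0.png")[180:235,190:320]
cv2.imwrite("pics/c3.png",cv2.resize(a,None,fx=5,fy=5,interpolation=cv2.INTER_CUBIC))
cv2.imwrite("pics/c4.png",cv2.resize(b,None,fx=6,fy=6,interpolation=cv2.INTER_CUBIC))
```

```text
(no output)
```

View pics/c3.png

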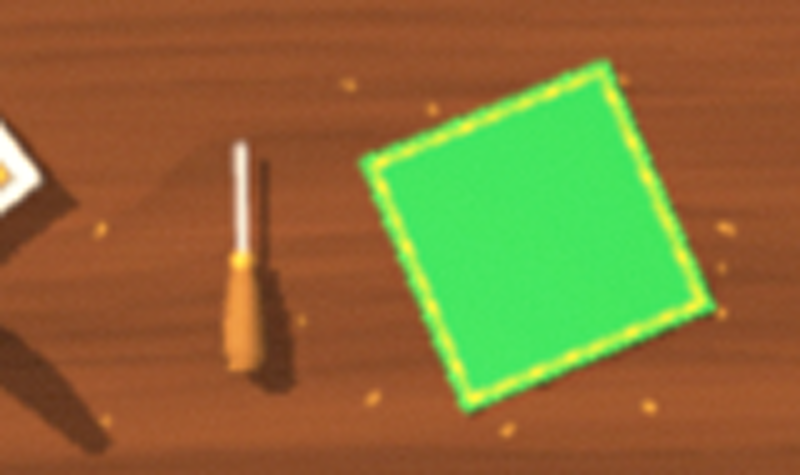

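View pics/c4.png

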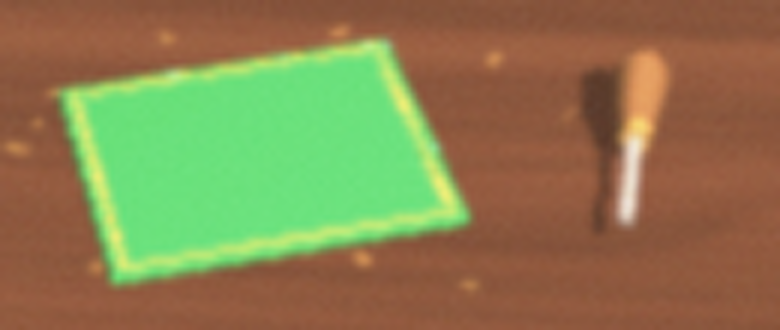

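```bash
cat >> h.py <<'E'
def cur():
    s=get_state();q=s["orientation"];return s["ee_pos"],R.from_quat([q[1],q[2],q[3],q[0]]),s
def rows(p,Rm):
    """shift/turn from the current pose to pose (p,Rm)"""
    e,r,_=cur()
    return r.inv().apply(np.array(p)-e),(r.inv()*Rm).as_rotvec(degrees=True)
def tool(appr,jaw):
    """rotation with y=appr, x=jaw"""
    y=np.array(appr,float);y/=np.linalg.norm(y);x=np.array(jaw,float);x-=y*(x@y);x/=np.linalg.norm(x)
    return R.from_matrix(np.c_[x,y,np.cross(x,y)])
E
python3 - <<'E'
from h import *
e,r,s=cur();print(e,r.as_matrix().round(3))
print(proj("scene",e),proj("top",e))
for P in ([450,265,200],[350,450,260]): print(proj("scene",P),proj("top",P))
F=np.array([513.6,181.2,0]);ex=np.array([np.cos(2.214),np.sin(2.214),0]);ey=np.array([-ex[1],ex[0],0])
for sg in(1,-1):
    print(rows(F+105*ex+[0,0,105],tool([0,0,-1],sg*ey)))
E
```

```text
[247.52134838 627.43925869 221.61310643] [[ 0.367 -0.001 -0.93 ]
 [ 0.93  -0.002  0.367]
 [-0.002 -1.    -0.   ]]
[[524.31773408 104.27045099]] [[  4.86309204 358.26271075]]
[[399.6220263  139.76525615]] [[166.5476019  265.60742675]]
[[470.39652213 103.75083997]] [[ 75.74904365 312.38503589]]
(array([-262.21047846,  117.06394202, -321.86194433]), array([-1.24185068e-01, -1.48383360e+02, -3.75418797e-02]))
(array([-262.21047846,  117.06394202, -321.86194433]), array([ 2.82529071e-02,  3.16165876e+01, -9.34580055e-02]))
```

Run:
```python
from h import *
print(tri((85,290),(478,157)))
print(tri((70,335),(490,130)),tri((8,375),(545,65)))
for n,u in(("bangle",((131,285),(445,197))),("jar",((126,207),(466,224))),("graver_handle",((274,265),(296,197))),("graver_tip",((273,235),(294.5,216)))): print(n,tri(*u))
```

```text
(array([393.12602463, 490.76427528, 130.28495535]), np.float64(1.684567797281204))
(array([287.535296  , 526.10797735, 154.61459852]), np.float64(4.77758867528695)) (array([239.27633378, 603.10904853, 301.57338565]), np.float64(22.97029915973917))
bangle (array([399.49552323, 422.43447326,   3.69105641]), np.float64(0.5335376619937335))
jar (array([619.6522156 , 419.19018787,  67.22157314]), np.float64(0.5627596745096781))
graver_handle (array([446.58528821,   4.65209293,  15.22694403]), np.float64(0.3585058721182577))
graver_tip (array([534.48961484,   5.71755493,  11.55395012]), np.float64(0.3334342093262421))
```

Request:
move_arm --rows '[{"linear": [0,-45,0],"rot": [0,0,0]},{"linear": [0,-85,0],"rot": [0,0,0]},{"linear": [-25,-90,-30],"rot": [0,4,0]},{"linear": [-57,-90,-70],"rot": [0,8,0]},{"linear": [-90,-90,-110],"rot": [0,12,0]},{"linear": [-122,-90,-150],"rot": [0,16,0]},{"linear": [-155,-90,-190],"rot": [0,20,0]},{"linear": [-187,-90,-230],"rot": [0,24,0]},{"linear": [-220,-90,-270],"rot": [0,28,0]},{"linear": [-245,-90,-300],"rot": [0,31.6,0]},{"linear": [-262,-70,-322],"rot": [0,31.6,0]},{"linear": [-262,-40,-322],"rot": [0,31.6,0]}]' --jaw 1 --squeeze 20

```text
time_s: 1.3
ee_pos: [454.6, 260.9, 263.3]
orientation: [-0.671, 0.672, 0.222, -0.219]
wrist_force: [0.3, 0.5, 0.2]
width: 2.6
```

Run:
```python
from h import *
e,r,s=cur();print(e,s["joint_positions"].round(3),s["width"],s["time_s"])
F=np.array([513.6,181.2,0]);ex=np.array([np.cos(2.214),np.sin(2.214),0]);ey=np.array([-ex[1],ex[0],0])
print(rows(F+105*ex+[0,0,105],tool([0,0,-1],-ey)))
save("top","t1.png",(125,165,305,300),4);save("scene","s1.png",(300,60,480,195),4)
```

```text
[454.61315337 260.93713642 263.28100168] [-0.799  0.181  0.227  1.85  -0.042  1.112  0.077] 2.6426068328549537 1.3
(array([ -1.1585894 , 158.26025419,   6.28193112]), array([ 0.17079654, -0.50575152,  0.17444521]))
```

View pics/t1.png

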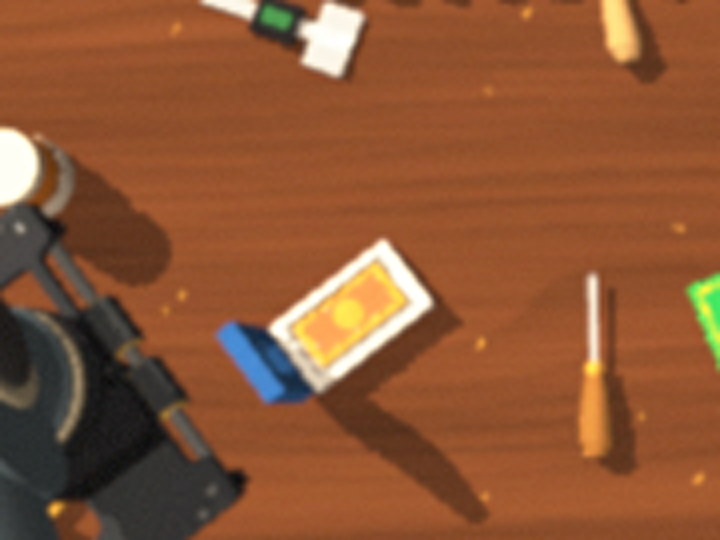

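View pics/s1.png

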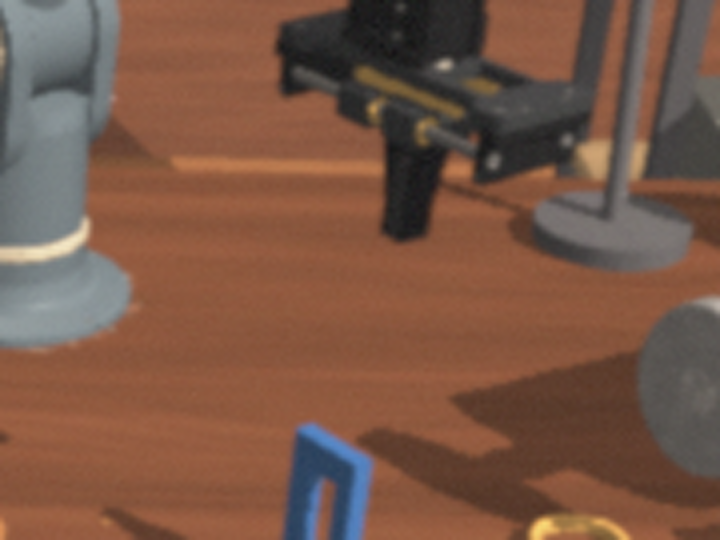

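Request:
move_arm --rows '[{"linear": [-0.5,35,3],"rot": [0.2,-0.5,0.2]},{"linear": [-1.2,75,6.3],"rot": [0.2,-0.5,0.2]},{"linear": [-1.2,115,6.3],"rot": [0.2,-0.5,0.2]},{"linear": [-1.2,145,6.3],"rot": [0.2,-0.5,0.2]},{"linear": [-1.2,158,6.3],"rot": [0.2,-0.5,0.2]},{"linear": [-1.2,158,6.3],"rot": [0.2,-0.5,0.2]}]'

```text
time_s: 2.0
ee_pos: [442.2, 266.9, 99.7]
orientation: [-0.669, 0.671, 0.221, -0.232]
wrist_force: [-0.3, 0.7, 0.2]
width: 0.1
```

Run:
```python
from h import *
e,r,s=cur();print(e,s["joint_positions"].round(3),s["wrist_force"])
F=np.array([513.6,181.2,0]);ex=np.array([np.cos(2.214),np.sin(2.214),0]);ey=np.array([-ex[1],ex[0],0])
q=e-F;print("frame coords",q@ex,q@ey,q[2])
Rt=tool([0,0,-1],-ey);w=9.5
for ph in np.r_[1.6,np.arange(1.55,-.01,-.09),0]:
    c,t=np.cos(ph),np.sin(ph);P=F+ex*(52-92*c+14*t+w)+[0,0,20+92*t+14*c]
    l,ro=rows(P,Rt);print(round(ph,2),l.round(1),ro.round(1))
```

```text
[442.24765804 266.93762858  99.74436011] [-0.779  0.371  0.193  2.026 -0.103  0.769  0.128] [-0.29955199  0.71539741  0.24360726]
frame coords 111.39982579107945 5.672430943535996 99.74436010732065
1.6 [  5.2 -12.  -33.2] [-0.2  0.5 -0.9]
1.55 [  5.2 -12.7 -37.8] [-0.2  0.5 -0.9]
1.46 [  5.1 -13.5 -46.2] [-0.2  0.5 -0.9]
1.37 [  5.  -13.4 -54.5] [-0.2  0.5 -0.9]
1.28 [  5.  -12.7 -62.9] [-0.2  0.5 -0.9]
1.19 [  4.9 -11.2 -71.1] [-0.2  0.5 -0.9]
1.1 [  4.9  -8.9 -79.2] [-0.2  0.5 -0.9]
1.01 [  4.9  -5.9 -87. ] [-0.2  0.5 -0.9]
0.92 [  4.9  -2.3 -94.5] [-0.2  0.5 -0.9]
0.83 [   4.9    2.  -101.7] [-0.2  0.5 -0.9]
0.74 [   4.9    7.  -108.5] [-0.2  0.5 -0.9]
0.65 [   4.9   12.5 -114.7] [-0.2  0.5 -0.9]
0.56 [   5.    18.6 -120.5] [-0.2  0.5 -0.9]
0.47 [   5.    25.1 -125.7] [-0.2  0.5 -0.9]
0.38 [   5.1   32.1 -130.3] [-0.2  0.5 -0.9]
0.29 [   5.2   39.5 -134.2] [-0.2  0.5 -0.9]
0.2 [   5.3   47.3 -137.5] [-0.2  0.5 -0.9]
0.11 [   5.4   55.2 -140. ] [-0.2  0.5 -0.9]
0.02 [   5.5   63.4 -141.8] [-0.2  0.5 -0.9]
0.0 [   5.5   65.2 -142.1] [-0.2  0.5 -0.9]
```

Request:
move_arm --rows '[{"linear": [5,-12,-15],"rot": [0,0.5,-0.9]},{"linear": [5,-12,-30],"rot": [0,0.5,-0.9]},{"linear": [5,-12,-30],"rot": [0,0.5,-0.9]},{"linear": [5,-12,-30],"rot": [0,0.5,-0.9]}]'

```text
time_s: 2.4
ee_pos: [466.0, 246.4, 113.5]
orientation: [0.672, -0.67, -0.224, 0.222]
wrist_force: [-0.5, 0.2, 0.6]
width: 0.4
```

```bash
cat > push.py <<'E'
from h import *
import sys
e,r,s=cur();print(e,s["joint_velocities"].round(3),s["wrist_force"])
F=np.array([513.6,181.2,0]);ex=np.array([np.cos(2.214),np.sin(2.214),0]);ey=np.array([-ex[1],ex[0],0])
q=e-F;print("frame coords",q@ex,q@ey,q[2])
Rt=tool([0,0,-1],-ey);w=9.5
for ph in np.r_[np.arange(float(sys.argv[1]),-.01,-.09),0]:
    c,t=np.cos(ph),np.sin(ph);P=F+ex*(52-92*c+14*t+w)+[0,0,20+92*t+14*c]
    l,ro=rows(P,Rt);print(round(ph,2),l.round(1),ro.round(1))
E
python3 push.py 1.6
```

```text
[465.95255744 246.3989106  113.54485463] [-0.013  0.011 -0.016  0.018 -0.002 -0.005  0.   ] [-0.51281329  0.19918757  0.61523326]
frame coords 80.74788829300465 -0.9773750594336567 113.54485463379407
1.6 [-1.   2.  -2.6] [-0.2 -0.1  0.2]
1.51 [ -1.    0.8 -10.9] [-0.2 -0.1  0.2]
1.42 [ -0.9   0.4 -19.2] [-0.2 -0.1  0.2]
1.33 [ -0.9   0.8 -27.6] [-0.2 -0.1  0.2]
1.24 [ -0.9   1.9 -35.9] [-0.2 -0.1  0.2]
1.15 [ -0.9   3.7 -44.1] [-0.2 -0.1  0.2]
1.06 [ -0.9   6.3 -52. ] [-0.2 -0.1  0.2]
0.97 [ -0.9   9.6 -59.7] [-0.2 -0.1  0.2]
0.88 [ -0.9  13.5 -67.1] [-0.2 -0.1  0.2]
0.79 [ -0.9  18.1 -74.1] [-0.2 -0.1  0.2]
0.7 [ -0.9  23.3 -80.7] [-0.2 -0.1  0.2]
0.61 [ -0.9  29.1 -86.7] [-0.2 -0.1  0.2]
0.52 [ -0.9  35.4 -92.2] [-0.2 -0.1  0.2]
0.43 [ -0.9  42.2 -97.2] [-0.2 -0.1  0.2]
0.34 [  -1.    49.4 -101.5] [-0.2 -0.1  0.2]
0.25 [  -1.    56.9 -105.1] [-0.2 -0.1  0.2]
0.16 [  -1.    64.7 -108. ] [-0.2 -0.1  0.2]
0.07 [  -1.    72.8 -110.3] [-0.2 -0.1  0.2]
0.0 [  -1.    79.2 -111.5] [-0.2 -0.1  0.2]
```

Settles to ~1 mm. Push the lid over, first half.

Request:
move_arm --rows '[{"linear": [-1,1,-11],"rot": [0,0,0]},{"linear": [-1,0.5,-19],"rot": [0,0,0]},{"linear": [-1,1,-27.5],"rot": [0,0,0]},{"linear": [-1,2,-36],"rot": [0,0,0]},{"linear": [-1,3.5,-44],"rot": [0,0,0]},{"linear": [-1,6,-52],"rot": [0,0,0]},{"linear": [-1,9.5,-59.5],"rot": [0,0,0]},{"linear": [-1,13.5,-67],"rot": [0,0,0]},{"linear": [-1,18,-74],"rot": [0,0,0]},{"linear": [-1,18,-74],"rot": [0,0,0]}]'

```text
time_s: 3.4
ee_pos: [509.6, 184.9, 94.5]
orientation: [0.672, -0.67, -0.223, 0.222]
wrist_force: [0.7, -0.4, -0.0]
width: 0.5
```

```bash
python3 push.py .79
python3 - <<'E'
from h import *
save("top","t2.png",(125,165,305,300),4);save("scene","s2.png",(300,100,480,235),4)
E
```

```text
[509.61875614 184.92170462  94.46028948] [-0.013 -0.012 -0.007  0.     0.003  0.01  -0.015] [ 0.69190935 -0.42503784 -0.0008999 ]
frame coords 5.365826622043423 0.9535683476367628 94.46028947776558
0.79 [ 0.9 -0.7  1.3] [-0.1 -0.2  0.1]
0.7 [ 1.   4.5 -5.2] [-0.1 -0.2  0.1]
0.61 [  1.   10.3 -11.3] [-0.1 -0.2  0.1]
0.52 [  1.   16.6 -16.8] [-0.1 -0.2  0.1]
0.43 [  1.   23.3 -21.7] [-0.1 -0.2  0.1]
0.34 [  1.   30.5 -26. ] [-0.1 -0.2  0.1]
0.25 [  1.   38.1 -29.6] [-0.1 -0.2  0.1]
0.16 [  1.   45.9 -32.6] [-0.1 -0.2  0.1]
0.07 [  1.   54.  -34.8] [-0.1 -0.2  0.1]
0.0 [  1.   60.4 -36. ] [-0.1 -0.2  0.1]
```

View pics/s2.png

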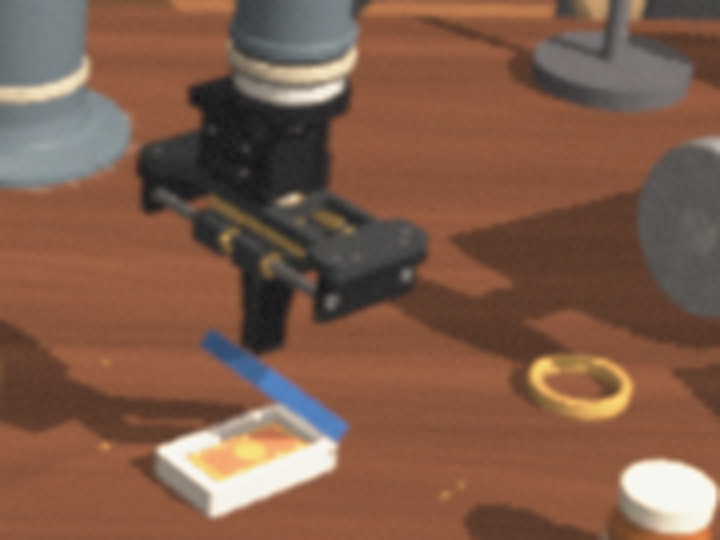

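View pics/t2.png

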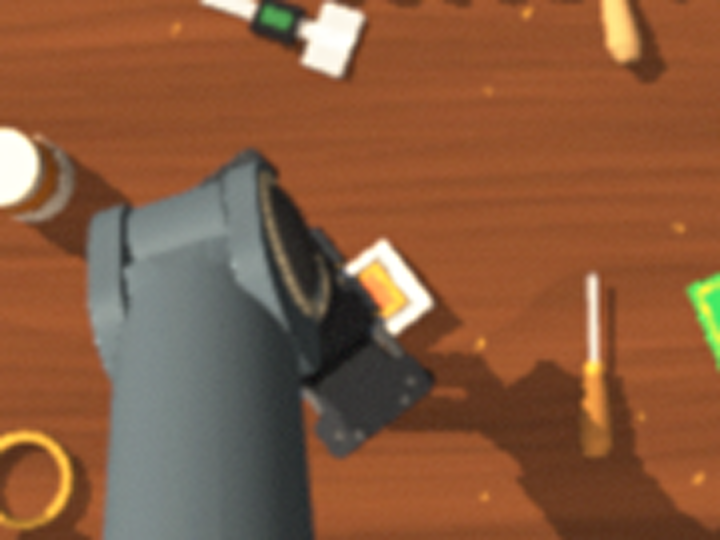

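Request:
move_arm --rows '[{"linear": [1,4.5,-5],"rot": [0,0,0]},{"linear": [1,10,-11],"rot": [0,0,0]},{"linear": [1,16.5,-17],"rot": [0,0,0]},{"linear": [1,23,-21.5],"rot": [0,0,0]},{"linear": [1,30.5,-26],"rot": [0,0,0]},{"linear": [1,38,-29.5],"rot": [0,0,0]},{"linear": [1,46,-32.5],"rot": [0,0,0]},{"linear": [1,54,-35],"rot": [0,0,0]},{"linear": [1,58,-36],"rot": [0,0,0]},{"linear": [1,60,-36],"rot": [0,0,0]},{"linear": [1,61,-36],"rot": [0,0,0]},{"linear": [1,61,-36],"rot": [0,0,0]}]'

```text
time_s: 4.7
ee_pos: [531.8, 157.3, 34.4]
orientation: [0.672, -0.67, -0.223, 0.222]
wrist_force: [-1.1, -0.6, 3.9]
width: 0.7
```

```bash
python3 push.py 0
```

```text
[531.76766005 157.32461007  34.35431448] [ 0.001  0.001 -0.001  0.003 -0.    -0.005 -0.001] [-1.1402184  -0.64775323  3.89198714]
frame coords -30.000844518202353 -0.2178174095460431 34.35431447735057
0.0 [-0.2  0.4 -0.5] [-0.1 -0.2  0.1]
0.0 [-0.2  0.4 -0.5] [-0.1 -0.2  0.1]
```

Request:
move_arm --rows '[{"linear": [0,1,0],"rot": [0,0,0]},{"linear": [0,2,0],"rot": [0,0,0]},{"linear": [0,2,0],"rot": [0,0,0]},{"linear": [0,2,0],"rot": [0,0,0]}]'

```text
time_s: 5.1
ee_pos: [531.9, 157.3, 34.1]
orientation: [0.672, -0.67, -0.223, 0.222]
wrist_force: [-4.0, -1.1, 14.1]
width: 0.2
```

Request:
move_arm --rows '[{"linear": [0,-25,10],"rot": [0,0,0]},{"linear": [0,-65,30],"rot": [0,0,0]},{"linear": [0,-110,60],"rot": [0,0,0]},{"linear": [0,-150,100],"rot": [0,0,0]},{"linear": [0,-180,140],"rot": [0,0,0]},{"linear": [0,-180,180],"rot": [0,0,0]},{"linear": [0,-180,200],"rot": [0,0,0]},{"linear": [0,-180,200],"rot": [0,0,0]}]' --jaw 0

```text
time_s: 5.9
ee_pos: [409.6, 320.6, 215.0]
orientation: [0.672, -0.668, -0.226, 0.224]
wrist_force: [-0.5, 0.4, -0.2]
width: 56.3
```

Run:
```python
from h import *
e,r,s=cur();print(e,s["joint_positions"].round(3),s["width"],s["time_s"])
save("top","t3.png",(165,205,290,295),6);save("scene","s3.png",(320,155,420,240),7)
```

```text
[409.59528072 320.57138091 215.02772227] [-0.891  0.22   0.174  1.918 -0.05   1.003 -0.046] 56.30245602678143 5.9
```

View pics/s3.png

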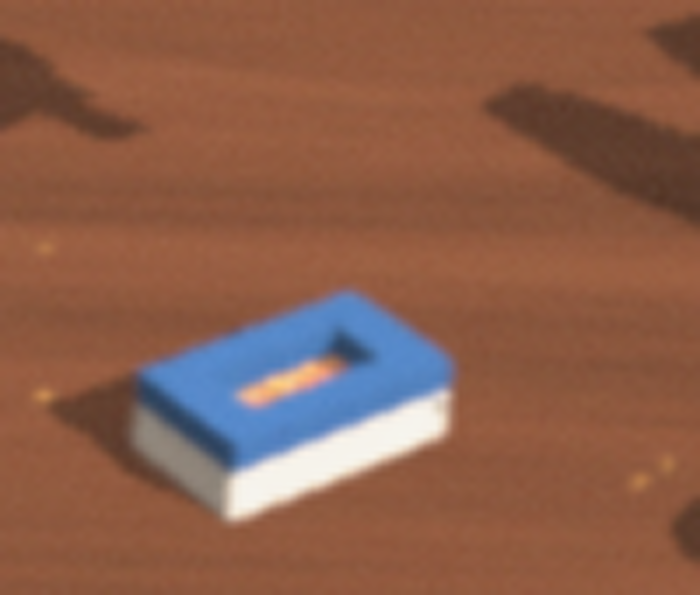

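View pics/t3.png

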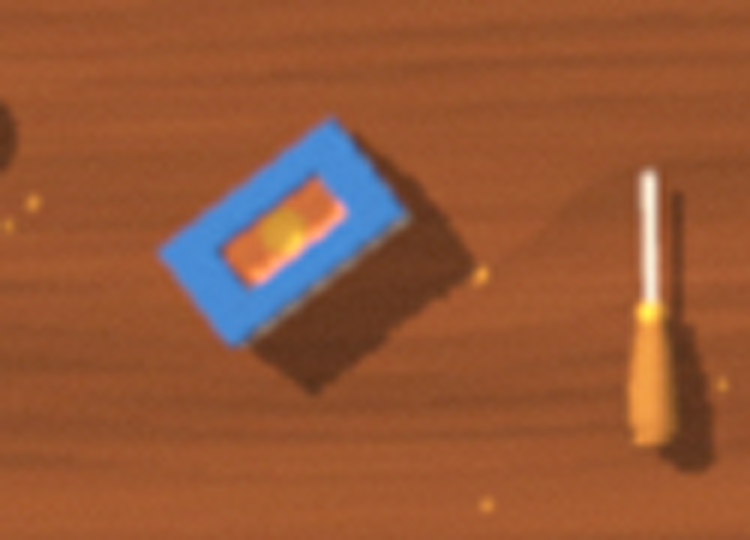

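```bash
cat > kin.py <<'E'
from h import *
import itertools
D=[([-1.22393503,.46943801,-.04857819,1.53369126,.02414545,1.14097929,-.08230869],[247.506,627.348,221.503],[-.58416641,.58500189,.39728108,-.39835931]),
([-.799,.181,.227,1.85,-.042,1.112,.077],[454.61,260.94,263.28],[-.671,.672,.222,-.219]),
([-.779,.371,.193,2.026,-.103,.769,.128],[442.25,266.94,99.74],[-.669,.671,.221,-.232]),
([-.891,.22,.174,1.918,-.05,1.003,-.046],[409.6,320.57,215.03],[.672,-.668,-.226,.224])]
def fk(q,P,S):
    d1,L1,a,L2,L3=P[:5]
    Rz=lambda t:R.from_euler('z',t);Ry=lambda t:R.from_euler('y',t)
    r=Rz(S[0]*q[0])*Ry(q[1]);p=np.array([0,0,d1.item() if hasattr(d1,'item') else d1])
    p=p+r.apply([0,0,L1]);r=r*Rz(S[1]*q[2]);p=p+r.apply([a,0,0]);r=r*Ry(q[3]);p=p+r.apply([P[5],0,L2])
    r=r*Rz(S[2]*q[4])*Ry(q[5]);p=p+r.apply([P[6],0,L3]);r=r*Rz(S[3]*q[6])
    # tool: y=z7 ; x = some axis
    return p,r
B=None
if __name__=="__main__":
    for S in itertools.product((1,-1),repeat=4):
        def f(P):
            o=[]
            for q,p,qq in D:
                pp,r=fk(q,P,S);Rt=R.from_quat([qq[1],qq[2],qq[3],qq[0]])
                off=R.from_rotvec(P[7:10]);o+=list(pp-p)+list(500*(Rt.inv()*r*off).as_rotvec())
            return np.array(o)
        best=None
        for z in(0,np.pi/2,np.pi,-np.pi/2):
            o0=(R.from_euler('z',z)*R.from_matrix(np.c_[[1,0,0],[0,0,1],[0,-1,0]])).as_rotvec()
            r=least_squares(f,[300,400,0,400,200,0,0,*o0])
            if best is None or r.cost<best.cost:best=r
        print(S,round(best.cost,1),best.x.round(2).tolist())
E
python3 kin.py
```

```text
(1, 1, 1, 1) 357598.8 [-43338.32, -3832.66, 1224.21, 647.45, -48351.81, 573.47, 350.9, 1.21, 1.21, 1.22]
(1, 1, 1, -1) 428375.4 [-43338.35, -3832.66, 1224.21, 647.45, -48351.83, 573.47, 350.9, 1.19, 1.24, 1.24]
(1, 1, -1, 1) 322201.2 [4007.36, -1994.59, 723.89, -469.59, 3063.72, -1315.18, 381.24, 1.26, 1.12, 1.23]
(1, 1, -1, -1) 384495.8 [4007.36, -1994.59, 723.89, -469.59, 3063.72, -1315.18, 381.24, 1.25, 1.16, 1.26]
(1, -1, 1, 1) 291510.8 [-3543.08, -1421.98, 727.87, -219.27, -4619.67, -704.28, 594.5, 1.28, 1.05, 0.97]
(1, -1, 1, -1) 336393.6 [-3543.08, -1421.98, 727.87, -219.27, -4619.67, -704.28, 594.5, 1.26, 1.07, 1.0]
(1, -1, -1, 1) 388323.2 [38294.07, 512.54, 409.91, -1149.15, 41203.09, -2562.4, 982.58, 1.34, 0.97, 0.98]
(1, -1, -1, -1) 424709.4 [38294.06, 512.54, 409.91, -1149.15, 41203.08, -2562.4, 982.58, 1.33, 1.0, 1.01]
(-1, 1, 1, 1) 42742.6 [17151.43, 1504.61, -189.04, 79.76, 18974.71, -702.22, 146.91, -0.33, 2.35, 2.35]
(-1, 1, 1, -1) 62214.3 [17151.43, 1504.61, -189.04, 79.76, 18974.71, -702.22, 146.91, 0.33, -2.05, -2.05]
(-1, 1, -1, 1) 22992.3 [-1890.96, 667.97, 34.66, 547.58, -1860.9, 112.48, 113.15, -0.29, 2.25, 2.39]
(-1, 1, -1, -1) 34081.2 [-1890.96, 667.97, 34.66, 547.58, -1860.9, 112.48, 113.15, 0.29, -2.02, -2.15]
(-1, -1, 1, 1) 12458.4 [235.47, 533.18, 2.94, 466.6, 300.61, -9.38, -1.99, -0.02, 2.3, 2.16]
(-1, -1, 1, -1) 5966.9 [235.47, 533.18, 2.94, 466.6, 300.61, -9.38, -1.99, 0.07, -2.27, -2.12]
(-1, -1, -1, 1) 17216.7 [-3143.49, 385.99, 31.01, 542.64, -3388.2, 135.25, -24.63, 0.04, 2.2, 2.2]
(-1, -1, -1, -1) 2303.0 [-3143.49, 385.99, 31.01, 542.64, -3388.2, 135.25, -24.63, 0.0, 2.22, 2.22]
```

Run:
```python
from h import *
T=[(332,117,-52,-29,34),(410,213,-52,29,34),(158,250,52,-29,34),(236,348,52,29,34)]
S=[(137,380,-52,29,34),(232,470,-52,-29,34),(350,290,52,29,34),(455,365,52,-29,34),(234,522,-52,-29,0),(448,436,52,-29,0)]
def f(p):
    r=[]
    for n,L in(("top",T),("scene",S)):
        for u,v,x,y,z in L: r.append(proj(n,fpt(p,x,y,z))[0]-px(n,u,v))
    return np.concatenate(r)
r=least_squares(f,[513,180,2.2,0],loss="soft_l1");print("frame X Y yaw z0",r.x.round(3));print(f(r.x).reshape(-1,2).round(1).tolist())
print(tri(px("top",410,213),px("scene",137,380)),"ht 34")
```

```text
frame X Y yaw z0 [513.475 181.779   2.22   -1.27 ]
[[0.7, 0.1], [-0.1, -0.3], [1.1, 0.3], [0.2, -0.2], [0.6, -0.5], [1.1, -2.7], [0.5, 0.7], [0.1, -0.2], [-0.1, 0.6], [-0.3, 0.3]]
(array([521.00637568, 122.08925916,  30.65846593]), np.float64(0.26057774084563334)) ht 34
```

```bash
cat >> h.py <<'E'
Z=np.array([0,0,1.])
def axes(yaw): 
    ex=np.array([np.cos(yaw),np.sin(yaw),0]);return ex,np.array([-ex[1],ex[0],0])
def grip1(O,yaw,back=0,al=45,g=(8,24)):
    ex,ey=axes(yaw);t=np.radians(al);a=-np.sin(t)*ex-np.cos(t)*Z
    return np.array(O)+g[0]*ex+g[1]*Z+(19-back)*a,tool(a,-ey)
E
python3 - <<'E'
from h import *
O=[513.5,181.5,0]
for b in(110,0):
    p,Rm=grip1(O,2.217,b);print(p.round(1),*[x.round(1) for x in rows(p,Rm)])
E
```

```text
[469.9 239.3  88.3] [ -0.3 125.9 -96.7] [-45.1  -0.3   0. ]
[516.8 177.2  10.6] [-1.000e-01  2.035e+02 -1.746e+02] [-45.1  -0.3   0. ]
```

Request:
move_arm --rows '[{"linear": [0,0,-10],"rot": [-8,0,0]},{"linear": [0,10,-20],"rot": [-16,0,0]},{"linear": [0,25,-35],"rot": [-24,0,0]},{"linear": [0,45,-50],"rot": [-32,0,0]},{"linear": [0,65,-65],"rot": [-39,0,0]},{"linear": [0,85,-80],"rot": [-45,0,0]},{"linear": [0,110,-90],"rot": [-45,0,0]},{"linear": [0,126,-97],"rot": [-45,0,0]},{"linear": [0,126,-97],"rot": [-45,0,0]},{"linear": [0,126,-97],"rot": [-45,0,0]}]' --jaw 0

```text
time_s: 7.0
ee_pos: [471.2, 238.0, 88.6]
orientation: [-0.364, 0.877, 0.29, -0.119]
wrist_force: [-0.1, 0.5, 0.9]
width: 86.8
```

Run:
```python
from h import *
e,r,s=cur();print(e.tolist(),s["joint_positions"].tolist(),s["orientation"].tolist(),s["width"],s["time_s"])
for b in(110,0):
    p,Rm=grip1([513.5,181.5,0],2.217,b);print(p.round(1),*[x.round(1) for x in rows(p,Rm)])
save("top","t4.png",(125,165,305,300),4);save("scene","s4.png",(300,100,480,235),4)
```

```text
[471.246543869056, 238.0127199356732, 88.58414705076986] [-1.2160838089983423, 0.5729008094797906, 0.3236429194359264, 2.0547611376364294, 0.7382349149554377, 0.9379973575481906, -0.8513599434088973] [-0.3640542114192285, 0.8768938589867386, 0.29032729771495014, -0.11929690448961548] 86.78902774812353 7.0
[469.9 239.3  88.3] [-0.3 -1.1  1.4] [-0.1 -0.4 -0.2]
[516.8 177.2  10.6] [1.000e-01 1.089e+02 1.300e+00] [-0.1 -0.4 -0.2]
```

View pics/s4.png

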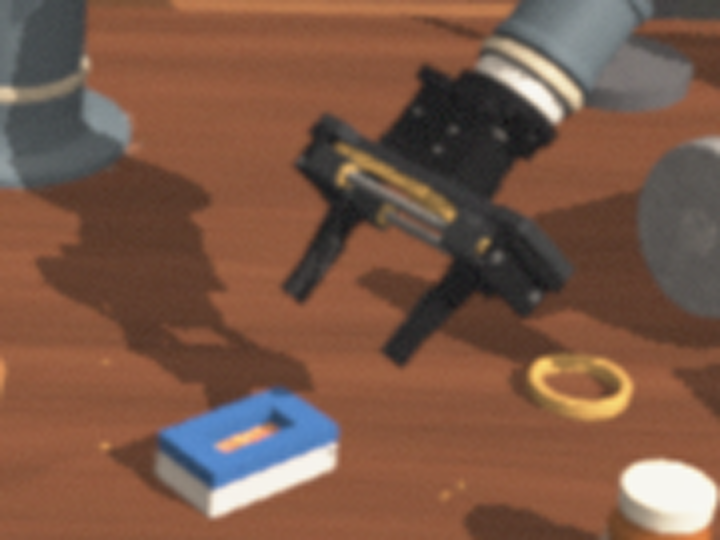

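View pics/t4.png

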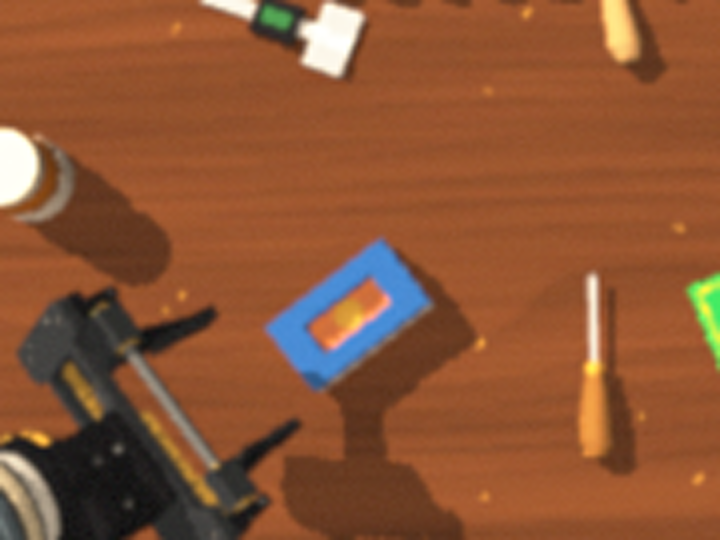

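```bash
sed -i 's/^\(D=\[\)/\1([-1.2160838,.5729008,.3236429,2.0547611,.7382349,.9379974,-.8513599],[471.2465,238.0127,88.584],[-.3640542,.8768939,.2903273,-.1192969]),/' kin.py; python3 kin.py | sort -k5 -n | awk '{print}' | grep -E "^\(-1"
```

```text
(-1, -1, -1, -1) 3509.7 [319.69, 493.32, 9.06, 449.48, 366.63, -24.54, -18.63, -0.0, -2.22, -2.22]
(-1, 1, -1, -1) 158802.7 [90.19, 1116.63, -224.97, 549.91, 604.56, 140.13, 17.16, 0.28, -1.92, -2.14]
(-1, -1, 1, 1) 212858.9 [73.06, 317.16, 115.47, 408.51, -259.29, 195.48, -116.88, 0.15, -1.94, -2.33]
(-1, -1, 1, -1) 253090.7 [73.06, 317.16, 115.47, 408.51, -259.29, 195.48, -116.88, 0.07, -2.25, -2.5]
(-1, -1, -1, 1) 321590.9 [319.69, 493.32, 9.06, 449.48, 366.63, -24.54, -18.63, 0.32, -2.05, -2.05]
(-1, 1, 1, -1) 327202.6 [-384.2, 879.41, -50.57, 509.3, -454.46, 499.77, -101.73, -0.47, 2.02, 2.39]
(-1, 1, 1, 1) 408936.6 [-384.2, 879.41, -50.57, 509.3, -454.46, 499.77, -101.73, 0.48, -1.67, -2.2]
(-1, 1, -1, 1) 540945.8 [90.19, 1116.63, -224.97, 549.91, 604.56, 140.13, 17.16, -0.71, 2.45, 2.59]
```

```bash
cat > ik.py <<'E'
from kin import *
P=[319.69,493.32,9.06,449.48,366.63,-24.54,-18.63];S=(-1,-1,-1,-1);OFF=R.from_rotvec([0,-2.2214,-2.2214])
lo=np.array([-2.59,-.33,-1.39,.1,-1.04,.21,-2.66]);hi=np.array([2.59,1.99,1.29,2.45,4.18,1.99,2.66])
def ik(p,Rm,q0):
    def f(q):
        pp,r=fk(q,P,S);return np.r_[(pp-p)/5,100*(Rm.inv()*r*OFF).as_rotvec(),.05*(q-q0)]
    best=None
    for k in range(3):
        r=least_squares(f,np.clip(q0+np.random.default_rng(k).normal(0,.2*k,7),lo+.01,hi-.01),bounds=(lo,hi))
        if best is None or r.cost<best.cost: best=r
    return best.x,np.linalg.norm(fk(best.x,P,S)[0]-p)
def lean(G,yaw,al):
    ex,ey=axes(yaw);t=np.radians(al);a=-np.sin(t)*ex-np.cos(t)*Z
    return np.array(G)+19*a,tool(a,-ey)
if __name__=="__main__":
    q=np.array(D[0][0])
    print(ik(np.array(D[0][1]),R.from_quat([D[0][2][i] for i in(1,2,3,0)]),q))
    for yd in (80,90,100,110):
        q=np.array(D[0][0])
        for al in(45,20,0,-20,-45):
            q,e=ik(*lean([483,-165,68],np.radians(yd),al),q);print(yd,al,q.round(2),round(e,1))
E
python3 ik.py
```

```text
(array([-1.19935847,  0.59913743,  0.32231901,  2.01704878,  0.73343451,
        0.93787428, -0.8329248 ]), np.float64(1.0364138670614243e-05))
80 45 [-0.57  0.7   0.55  2.06  0.59  0.79 -0.76] 0.0
80 20 [-0.19  0.47  0.36  2.12  0.33  0.62 -0.32] 0.0
80 0 [ 0.24  0.42  0.11  2.1  -0.08  0.62  0.22] 0.0
80 -20 [ 0.6   0.5  -0.07  2.02 -0.42  0.79  0.68] 0.0
80 -45 [ 0.88  0.71 -0.19  1.88 -0.6   1.1   0.97] 0.0
90 45 [-0.63  0.67  0.59  2.16  0.75  0.66 -0.78] 0.0
90 20 [-0.17  0.44  0.33  2.17  0.41  0.55 -0.22] 0.0
90 0 [ 0.29  0.42  0.05  2.1  -0.03  0.62  0.36] 0.0
90 -20 [ 0.62  0.52 -0.11  1.98 -0.33  0.85  0.76] 0.0
90 -45 [ 0.86  0.75 -0.21  1.79 -0.48  1.19  0.98] 0.0
100 45 [-0.7   0.64  0.66  2.26  0.94  0.52 -0.84] 0.0
100 20 [-0.13  0.41  0.29  2.21  0.49  0.47 -0.13] 0.0
100 0 [ 0.35  0.42 -0.02  2.1   0.01  0.62  0.49] 0.0
100 -20 [ 0.64  0.55 -0.16  1.93 -0.24  0.9   0.83] 0.0
100 -45 [ 0.83  0.8  -0.25  1.7  -0.37  1.27  1.  ] 0.0
110 45 [-0.76  0.63  0.74  2.35  1.25  0.38 -1.01] 0.0
110 20 [-0.04  0.38  0.21  2.26  0.61  0.41 -0.05] 0.0
110 0 [ 0.44  0.42 -0.13  2.1   0.09  0.63  0.59] 0.0
110 -20 [ 0.68  0.58 -0.26  1.89 -0.13  0.94  0.88] 0.0
110 -45 [ 0.83  0.84 -0.32  1.62 -0.24  1.35  1.01] 0.0
```

Request:
move_arm --rows '[{"linear": [0,25,1],"rot": [0,-0.4,0]},{"linear": [0,50,1],"rot": [0,-0.4,0]},{"linear": [0,75,1],"rot": [0,-0.4,0]},{"linear": [0,95,1],"rot": [0,-0.4,0]},{"linear": [0,105,1],"rot": [0,-0.4,0]},{"linear": [0,108,1],"rot": [0,-0.4,0]},{"linear": [0,108,1],"rot": [0,-0.4,0]},{"linear": [0,108,1],"rot": [0,-0.4,0]}]'

```text
time_s: 7.9
ee_pos: [516.6, 180.3, 12.4]
orientation: [-0.365, 0.875, 0.293, -0.122]
wrist_force: [-0.2, -0.3, 0.0]
width: 86.9
```

Run:
```python
from h import *
e,r,s=cur();print(e.tolist(),s["joint_positions"].tolist(),s["orientation"].tolist(),s["width"],s["time_s"],s["wrist_force"])
p,Rm=grip1([513.5,181.5,0],2.217,0);print(p.round(1),*[x.round(1) for x in rows(p,Rm)])
save("top","t5.png",(125,165,305,300),4);save("scene","s5.png",(300,100,480,235),4)
```

```text
[516.6089032065913, 180.3238152571747, 12.382626346221214] [-1.123834195506208, 0.7177798570980596, 0.38096147104120914, 2.0986691600346754, 0.8656781209500841, 0.7130293167842944, -0.9335554384307287] [-0.3645607814562715, 0.8753800018239632, 0.2932582795892979, -0.12167526652116235] 86.89231856356199 7.9 [-0.22696237 -0.26530925  0.01210211]
[516.8 177.2  10.6] [-1.8  3.1 -0.6] [-0.2 -0.   0. ]
```

View pics/s5.png

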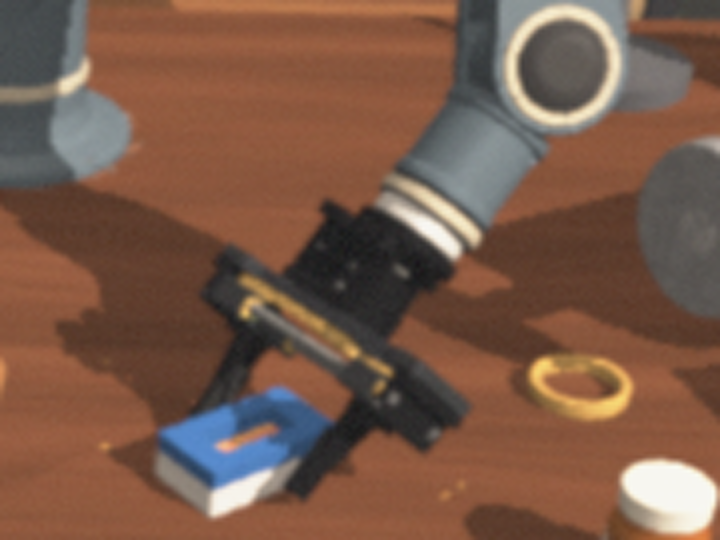

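View pics/t5.png

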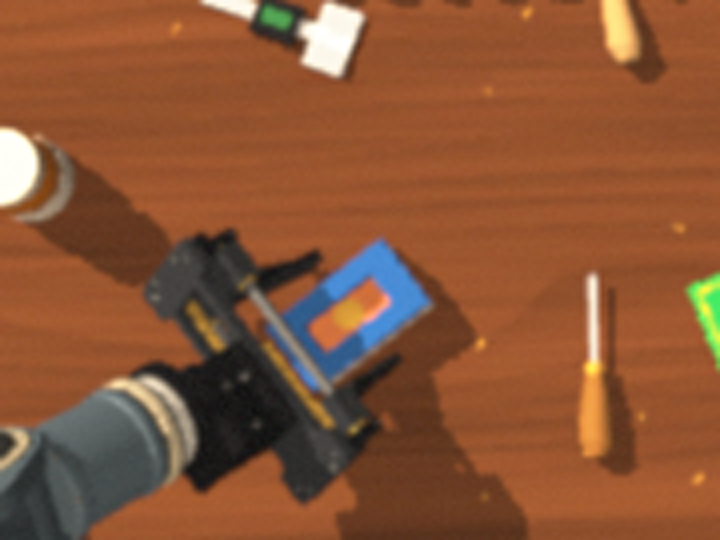

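Request:
move_arm --rows '[{"linear": [-1.5,1.5,-0.5],"rot": [0,0,0]},{"linear": [-1.5,1.5,-0.5],"rot": [0,0,0]},{"linear": [-1.5,1.5,-0.5],"rot": [0,0,0]},{"linear": [-1.5,1.5,-0.5],"rot": [0,0,0]},{"linear": [-1.5,1.5,-0.5],"rot": [0,0,0]},{"linear": [-1.5,1.5,-0.5],"rot": [0,0,0]},{"linear": [-1.5,1.5,-0.5],"rot": [0,0,0]},{"linear": [-1.5,1.5,-0.5],"rot": [0,0,0]}]' --jaw 1 --squeeze 45

```text
time_s: 8.8
ee_pos: [516.1, 178.1, 11.6]
orientation: [-0.364, 0.875, 0.293, -0.122]
wrist_force: [-1.3, 0.1, 0.3]
width: 57.4
```

Run:
```python
from h import *
e,r,s=cur();print(e.tolist(),r.as_matrix().round(3),s["width"],s["time_s"],s["wrist_force"])
p,Rm=grip1([513.5,181.5,0],2.217,0);print(p.round(1),*[x.round(1) for x in rows(p,Rm)])
# frame pose in tool frame from nominal pose
save("top","t6.png",(165,205,290,295),6)
```

```text
[516.1063847684894, 178.1303715302696, 11.628417029733743] [[ 0.798  0.425 -0.427]
 [ 0.602 -0.562  0.567]
 [ 0.    -0.709 -0.705]] 57.428598128374894 8.8 [-1.30244396  0.05227835  0.34055379]
[516.8 177.2  10.6] [-0.1  1.6 -0.1] [-0.2 -0.   0. ]
```

View pics/t6.png

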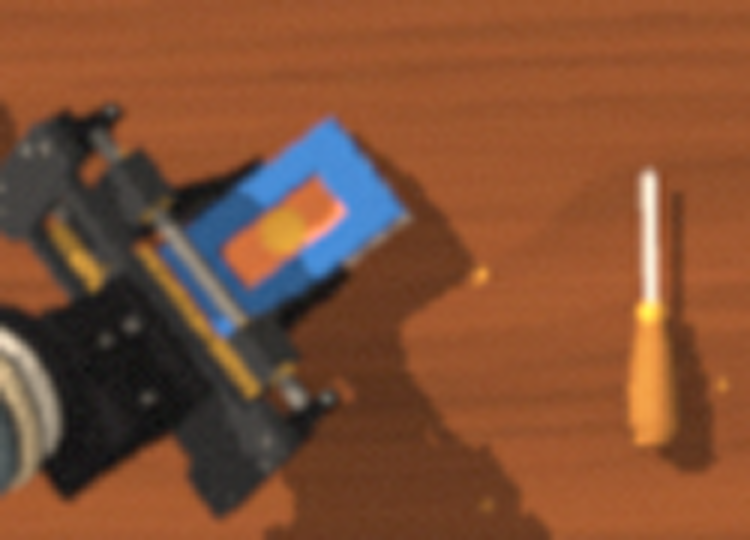

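```bash
cat > carry.py <<'E'
from h import *
import json,sys
def frameR(x,y): 
    x=np.array(x,float);y=np.array(y,float);return R.from_matrix(np.c_[x,y,np.cross(x,y)])
if sys.argv[1]=="save":
    e,r,s=cur();ex,ey=axes(2.217);Rf=frameR(ex,ey)
    mid=np.array([513.5,181.5,17.])
    json.dump({"m":r.inv().apply(mid-e).tolist(),"R":(r.inv()*Rf).as_quat().tolist()},open("g1.json","w"))
def target(g,mid,Rf):
    d=json.load(open(g));Rt=Rf*R.from_quat(d["R"]).inv();return np.array(mid)-Rt.apply(d["m"]),Rt
E
python3 carry.py save
cat > c1.py <<'E'
import sys;sys.argv=["x","no"]
from carry import *
e,r,s=cur()
ex,ey=axes(2.217)
for nm,mid,ang,yaw in [("lift",[513.5,181.5,157],0,2.217),("over",[483,-165,157],0,np.pi/2),("rot45",[483,-165,150],45,np.pi/2),("rot90",[483,-165,120],90,np.pi/2),("down",[483,-165,57],90,np.pi/2)]:
    ex,ey=axes(yaw);t=np.radians(ang);x=np.cos(t)*ex+np.sin(t)*Z
    p,Rt=target("g1.json",mid,frameR(x,ey));print(nm,p.round(0),*[v.round(1) for v in rows(p,Rt)])
E
python3 c1.py
```

```text
lift [516. 178. 152.] [  0.1 -99.3 -98.7] [0. 0. 0.]
over [ 483. -169.  152.] [-235.5   82.  -281.4] [-0.  26.3 26.1]
rot45 [ 483. -164.  143.] [-232.4   85.2 -272.6] [43.4 35.1 14.4]
rot90 [ 483. -160.  116.] [-229.7  102.1 -250.6] [86.6 41.  -0.1]
down [ 483. -160.   53.] [-229.7  146.8 -206.2] [86.6 41.  -0.1]
```

Request:
move_arm --rows '[{"linear": [0,-5,-5],"rot": [0,0,0]},{"linear": [0,-15,-15],"rot": [0,0,0]},{"linear": [0,-30,-30],"rot": [0,0,0]},{"linear": [0,-48,-48],"rot": [0,0,0]},{"linear": [0,-66,-66],"rot": [0,0,0]},{"linear": [0,-82,-82],"rot": [0,0,0]},{"linear": [0,-93,-93],"rot": [0,0,0]},{"linear": [0,-99,-99],"rot": [0,0,0]},{"linear": [0,-99,-99],"rot": [0,0,0]}]'

```text
time_s: 9.75
ee_pos: [516.4, 177.8, 152.4]
orientation: [-0.365, 0.875, 0.293, -0.121]
wrist_force: [0.0, -0.0, -5.3]
width: 57.6
```

```bash
python3 - <<'E'
from h import *
print(get_state()["wrist_force"],get_state()["width"],get_state()["joint_positions"].round(3))
save("scene","s6.png",(270,60,470,210),4)
E
python3 c1.py
```

```text
[ 4.94107894e-03 -7.00465787e-03 -5.28293893e+00] 57.639387359567685 [-1.125  0.448  0.377  2.061  0.788  0.948 -0.696]
lift [516. 178. 152.] [ 0.3 -0.3  0.1] [-0.1 -0.   0. ]
over [ 483. -169.  152.] [-235.2  180.9 -182.9] [-0.1 26.3 26.1]
rot45 [ 483. -164.  143.] [-232.2  184.  -174. ] [43.3 35.1 14.4]
rot90 [ 483. -160.  116.] [-229.4  200.9 -152.1] [86.5 41.  -0.1]
down [ 483. -160.   53.] [-229.5  245.7 -107.8] [86.5 41.  -0.1]
```

View pics/s6.png

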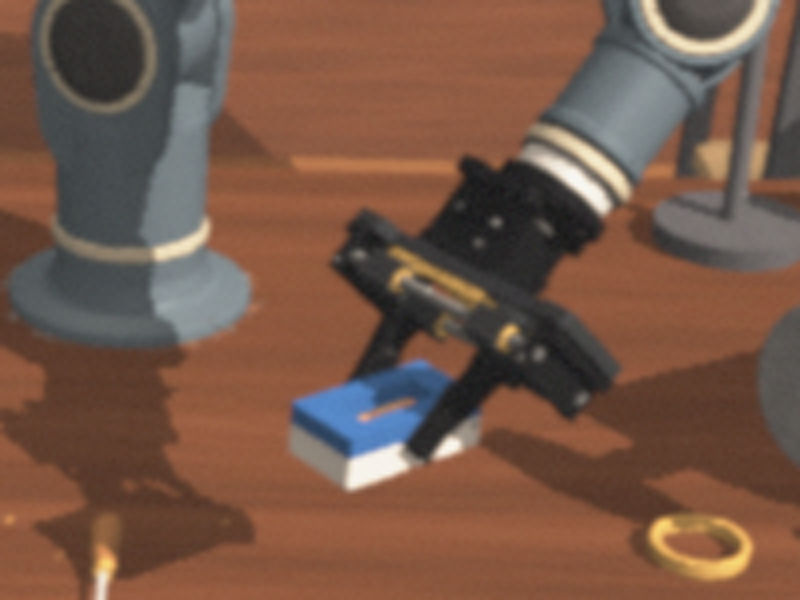

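Request:
move_arm --rows '[{"linear": [-12,9,-9],"rot": [0,1.3,1.3]},{"linear": [-35,27,-27],"rot": [0,3.9,3.9]},{"linear": [-60,46,-46.5],"rot": [0,6.7,6.6]},{"linear": [-85,65.5,-66],"rot": [0,9.5,9.4]},{"linear": [-110,85,-85.5],"rot": [0,12.3,12.2]},{"linear": [-135,104,-105],"rot": [0,15.1,15]},{"linear": [-160,123,-124.5],"rot": [0,17.9,17.8]},{"linear": [-185,142.5,-144],"rot": [0,20.7,20.5]},{"linear": [-208,160,-162],"rot": [0,23.3,23.1]},{"linear": [-225,173,-175],"rot": [0,25.2,25]},{"linear": [-235,181,-183],"rot": [0,26.3,26.1]},{"linear": [-235,181,-183],"rot": [0,26.3,26.1]}]'

```text
time_s: 11.0
ee_pos: [481.0, -173.0, 151.7]
orientation: [-0.384, 0.923, -0.004, 0.001]
wrist_force: [0.0, 0.9, -4.9]
width: 57.7
```

```bash
python3 - <<'E'
from h import *
print(get_state()["wrist_force"],get_state()["width"],get_state()["joint_positions"].round(3))
save("scene","s7.png",(170,60,370,210),4)
E
python3 c1.py
```

```text
[ 0.01402374  0.90670194 -4.90584405] 57.69483891578004 [-0.688  0.445  0.63   2.153  0.719  0.857 -0.648]
lift [516. 178. 152.] [  32.6 -246.1  247.6] [ -0.  -26.4 -26.3]
over [ 483. -169.  152.] [ 1.1 -1.4  0.9] [-0.  -0.1 -0.2]
rot45 [ 483. -164.  143.] [ 1.1  1.1 10.5] [45.  -0.2 -0.2]
rot90 [ 483. -160.  116.] [ 1.1 17.3 33.1] [90.  -0.3 -0. ]
down [ 483. -160.   53.] [ 1.1 62.  77.4] [90.  -0.3 -0. ]
```

View pics/s7.png

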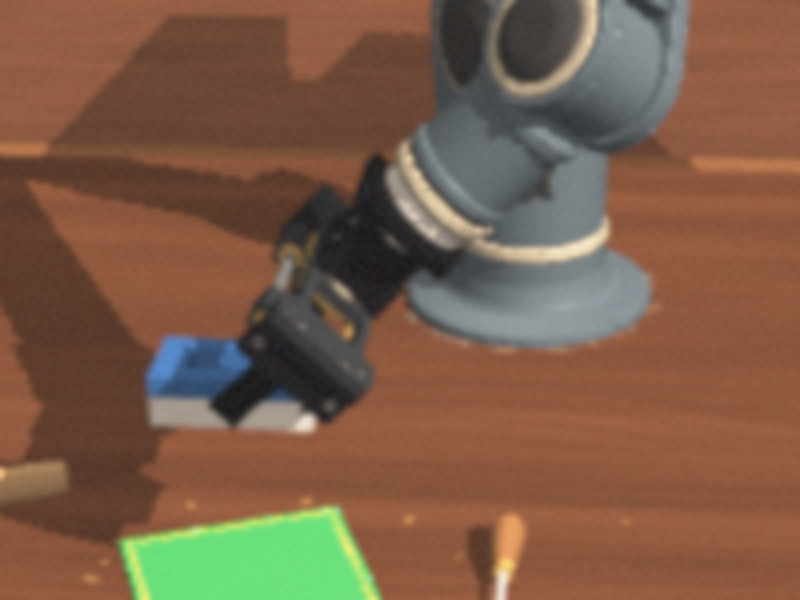

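Request:
move_arm --rows '[{"linear": [0,0,1],"rot": [4,0,0]},{"linear": [0,0,2],"rot": [12,0,0]},{"linear": [1,0,4],"rot": [20,0,0]},{"linear": [1,0,6],"rot": [28,0,0]},{"linear": [1,1,8],"rot": [36,0,0]},{"linear": [1,1,10],"rot": [44,0,0]},{"linear": [1,3,13],"rot": [52,0,0]},{"linear": [1,6,17],"rot": [60,0,0]},{"linear": [1,9,21],"rot": [68,0,0]},{"linear": [1,12,26],"rot": [76,0,0]},{"linear": [1,15,30],"rot": [84,0,0]},{"linear": [1,17,33],"rot": [90,0,0]}]'

```text
time_s: 12.25
ee_pos: [482.0, -160.6, 114.5]
orientation: [0.925, -0.38, 0.002, -0.001]
wrist_force: [-0.1, 0.1, -5.2]
width: 57.8
```

Request:
move_arm --rows '[{"linear": [0,0,0],"rot": [0,0,0]},{"linear": [0,0,0],"rot": [0,0,0]}]'

```text
time_s: 12.45
ee_pos: [481.4, -160.5, 113.4]
orientation: [0.925, -0.381, 0.003, -0.0]
wrist_force: [0.7, 0.5, -5.3]
width: 57.5
```

```bash
python3 - <<'E'
from h import *
print(get_state()["wrist_force"],get_state()["width"],get_state()["joint_positions"].round(3))
save("scene","s8.png",(150,90,350,240),4);save("top","t8.png",(260,165,440,300),4)
E
python3 c1.py
```

```text
[ 0.72528294  0.51129041 -5.31873513] 57.48984436353958 [ 0.485  0.61   0.164  1.847 -0.719  1.334  1.052]
lift [516. 178. 152.] [ 33.4 214.  263.4] [-86.7 -41.    0. ]
over [ 483. -169.  152.] [  0.5 -32.7  18.9] [-90.1  -0.   -0.2]
rot45 [ 483. -164.  143.] [  0.5 -23.2  16.4] [-45.1  -0.1  -0.1]
rot90 [ 483. -160.  116.] [ 0.6 -0.6  0.2] [-0.1 -0.1 -0.1]
down [ 483. -160.   53.] [  0.7  43.7 -44.6] [-0.1 -0.1 -0.1]
```

View pics/s8.png

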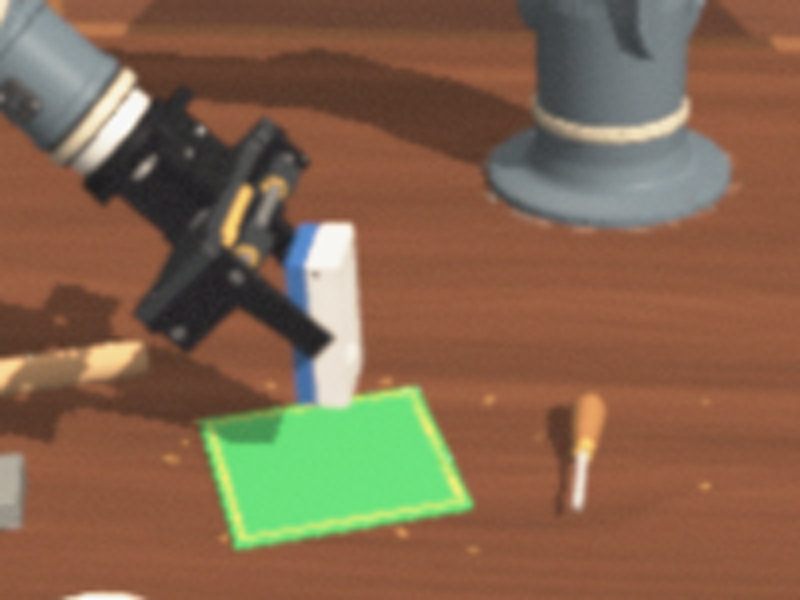

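View pics/t8.png

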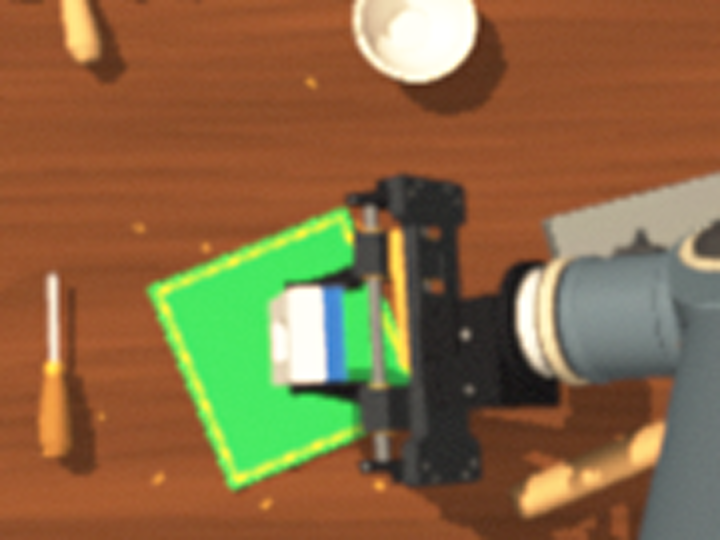

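Request:
move_arm --rows '[{"linear": [0,8,-8],"rot": [0,0,0]},{"linear": [0.5,18,-18],"rot": [0,0,0]},{"linear": [0.5,28,-28],"rot": [0,0,0]},{"linear": [0.5,36,-36],"rot": [0,0,0]},{"linear": [0.5,41,-42],"rot": [0,0,0]},{"linear": [0.5,43,-44],"rot": [0,0,0]},{"linear": [0.5,43,-44],"rot": [0,0,0]},{"linear": [0.5,43,-44],"rot": [0,0,0]}]'

```text
time_s: 13.35
ee_pos: [483.0, -160.0, 53.9]
orientation: [0.925, -0.381, 0.001, -0.0]
wrist_force: [-0.5, 0.4, -5.0]
width: 57.7
```

```bash
python3 - <<'E'
from h import *
save("scene","s9.png",(190,130,290,230),6)
E
python3 c1.py|tail -1
```

```text
down [ 483. -160.   53.] [-0.   1.2 -0.7] [-0.1 -0.1 -0. ]
```

View pics/s9.png

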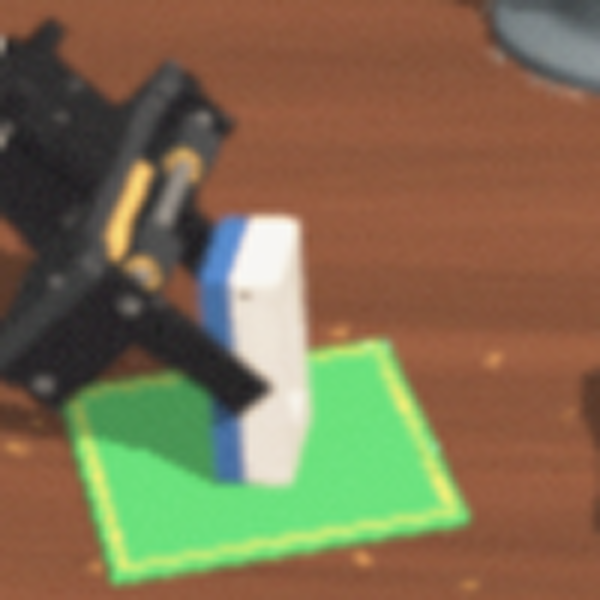

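Run:
```python
from h import *
# lid face corner near camera (+x world => y_frame=-29): world x=483+29, y=-165-17
for Y in(-182,-148): print(((proj("scene",[[512,Y,109],[512,Y,5]])-[190,130])*6).round(0).tolist())
```

```text
[[200.0, 284.0], [218.0, 483.0]]
[[278.0, 287.0], [292.0, 486.0]]
```

Request:
move_arm --rows '[{"linear": [0,0.5,-0.5],"rot": [0,0,0]},{"linear": [0,1,-1],"rot": [0,0,0]},{"linear": [0,1.5,-1.5],"rot": [0,0,0]},{"linear": [0,1.5,-1.5],"rot": [0,0,0]}]'

```text
time_s: 13.8
ee_pos: [483.0, -159.9, 51.9]
orientation: [0.925, -0.381, 0.001, -0.0]
wrist_force: [-0.8, 0.2, -4.7]
width: 58.0
```

Request:
move_arm --rows '[{"linear": [0,0.5,-0.5],"rot": [0,0,0]},{"linear": [0,1,-1],"rot": [0,0,0]},{"linear": [0,1,-1],"rot": [0,0,0]},{"linear": [0,1,-1],"rot": [0,0,0]}]'

```text
time_s: 14.2
ee_pos: [483.1, -159.9, 51.1]
orientation: [0.925, -0.38, 0.001, -0.0]
wrist_force: [-1.6, -1.7, -0.4]
width: 57.8
```

Request:
move_arm --rows '[{"linear": [0,0,0],"rot": [0,0,0]},{"linear": [0,0,0],"rot": [0,0,0]},{"linear": [0,0,0],"rot": [0,0,0]},{"linear": [0,0,0],"rot": [0,0,0]},{"linear": [0,0,0],"rot": [0,0,0]},{"linear": [0,0,0],"rot": [0,0,0]}]' --jaw 0

```text
time_s: 14.8
ee_pos: [483.1, -159.8, 51.1]
orientation: [0.925, -0.38, 0.001, -0.0]
wrist_force: [0.7, 0.4, 0.1]
width: 86.2
```

Run:
```python
from h import *
e,r,s=cur();print(e,s["wrist_force"],s["width"])
save("scene","s10.png",(190,130,290,230),6);save("top","t10.png",(260,165,440,300),4)
```

```text
[ 483.08812159 -159.81782145   51.10261623] [0.67604635 0.43391573 0.08622987] 86.21127218824103
```

View pics/s10.png

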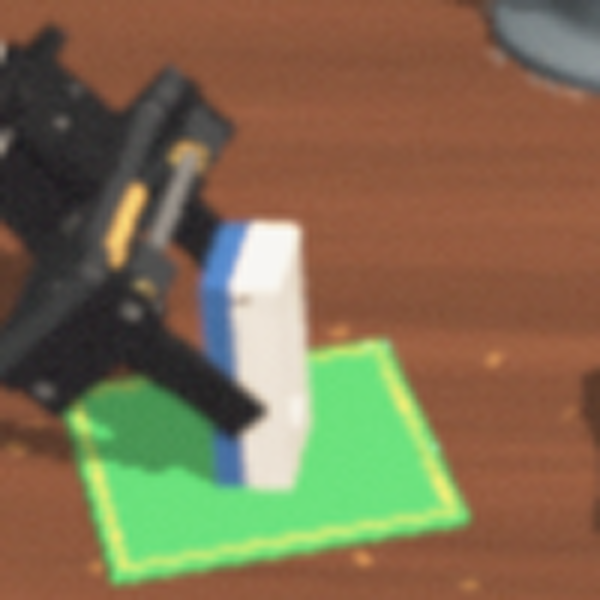

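View pics/t10.png

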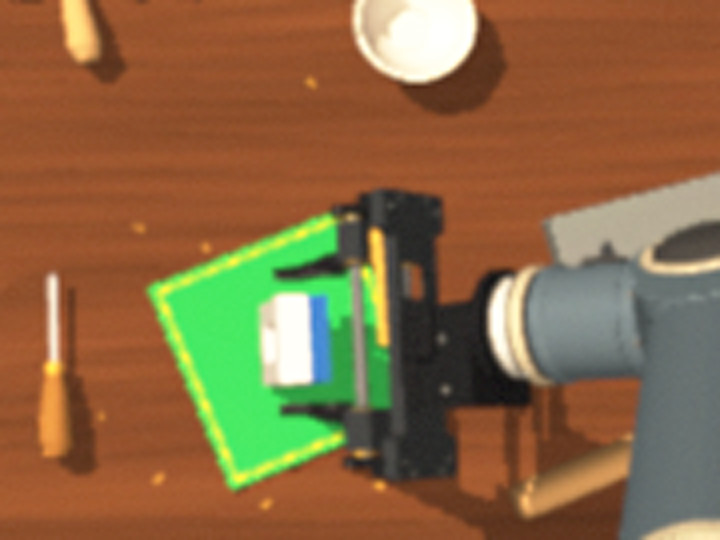

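Run:
```python
from h import *
print(((proj("top",[[512,-182,108],[454,-182,108],[512,-148,108],[454,-148,108]])-[260,165])*4).round(0).tolist())
print(((proj("scene",[[512,-182,108],[454,-182,108],[512,-148,108],[454,-148,108],[512,-182,4],[512,-148,4]])-[190,130])*6).round(0).tolist())
ex,ey=axes(np.pi/2);t=np.pi/4;a=-np.sin(t)*ex-np.cos(t)*Z;Rt=tool(a,-ey);G=np.array([483,-158,64])
e,r,s=cur()
print("top",rows([483,-165,270],tool(-Z,-ey)),"pre",rows(G-101*a,Rt))
```

```text
[[329.0, 294.0], [333.0, 380.0], [279.0, 295.0], [282.0, 381.0]]
[[200.0, 286.0], [224.0, 221.0], [278.0, 289.0], [299.0, 224.0], [218.0, 485.0], [292.0, 488.0]]
top (array([  -0.27113575, -157.62925007,  151.9914348 ]), array([-4.52998443e+01, -5.10478998e-02, -3.92227061e-02])) pre (array([ -0.1859988 ,  -7.22541782, 111.48956316]), array([-9.02998391e+01, -3.48141670e-02, -6.03897180e-02]))
```

Request:
move_arm --rows '[{"linear": [0,-12,0],"rot": [0,0,0]},{"linear": [0,-35,0],"rot": [0,0,0]},{"linear": [0,-65,0],"rot": [0,0,0]},{"linear": [0,-100,0],"rot": [0,0,0]},{"linear": [0,-135,15],"rot": [-3,0,0]},{"linear": [0,-155,45],"rot": [-9,0,0]},{"linear": [0,-165,80],"rot": [-17,0,0]},{"linear": [0,-165,115],"rot": [-25,0,0]},{"linear": [0,-160,140],"rot": [-33,0,0]},{"linear": [0,-158,152],"rot": [-41,0,0]},{"linear": [0,-158,152],"rot": [-45,0,0]},{"linear": [0,-158,152],"rot": [-45,0,0]}]'

```text
time_s: 16.1
ee_pos: [483.7, -162.3, 271.8]
orientation: [0.709, -0.705, -0.002, 0.001]
wrist_force: [0.4, -0.5, 1.0]
width: 86.7
```

```bash
cat > pre.py <<'E'
from h import *
ex,ey=axes(np.pi/2);t=np.pi/4;a=-np.sin(t)*ex-np.cos(t)*Z;Rt=tool(a,-ey);G=np.array([482.5,-158,64])
e,r,s=cur();print(e,s["joint_positions"].round(2),s["width"])
print("pre",rows(G-101*a,Rt),"grip",rows(G+19*a,Rt))
E
python3 pre.py;  python3 - <<'E'
from h import *
save("scene","s11.png",(150,90,350,240),4)
E
```

```text
[ 483.70671696 -162.29337045  271.76048901] [ 0.02  0.15  0.26  1.87 -0.05  1.13  0.3 ] 86.74523277470436
pre (array([ -0.96663543, 136.78150036,  74.91898923]), array([-45.33469847,   0.26553863,   0.18729995])) grip (array([ -1.52802267, 221.13668192, -10.4267089 ]), array([-45.33469847,   0.26553863,   0.18729995]))
```

View pics/s11.png

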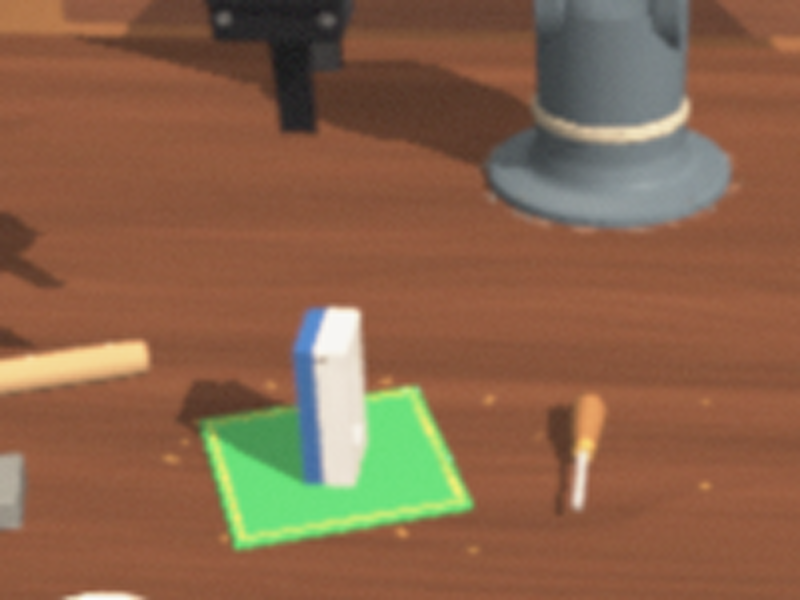

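Request:
move_arm --rows '[{"linear": [0,0,15],"rot": [-6,0,0]},{"linear": [0,0,35],"rot": [-14,0,0]},{"linear": [0,5,60],"rot": [-22,0,0]},{"linear": [-1,20,80],"rot": [-30,0,0]},{"linear": [-1,45,85],"rot": [-38,0,0]},{"linear": [-1,75,85],"rot": [-45,0,0]},{"linear": [-1,105,80],"rot": [-45.3,0,0]},{"linear": [-1,130,76],"rot": [-45.3,0,0]},{"linear": [-1,137,75],"rot": [-45.3,0,0]},{"linear": [-1,137,75],"rot": [-45.3,0.2,0]},{"linear": [-1,137,75],"rot": [-45.3,0.2,0]}]'

```text
time_s: 17.25
ee_pos: [482.7, -89.5, 135.5]
orientation: [-0.383, 0.924, -0.002, 0.002]
wrist_force: [0.1, 0.5, 1.1]
width: 86.9
```

```bash
python3 pre.py;  python3 - <<'E'
from h import *
save("scene","s12.png",(150,90,350,240),4);save("top","t12.png",(260,165,440,300),4)
E
```

```text
[482.74173913 -89.53843317 135.52828259] [-0.46  0.43  0.13  2.11  0.79  1.07 -0.9 ] 86.87981736491408
pre (array([-0.25503617, -2.00958347,  2.16942473]), array([-0.06158881, -0.28427033, -0.07225161])) grip (array([-1.03393450e-01,  1.17990252e+02,  2.04080941e+00]), array([-0.06158881, -0.28427033, -0.07225161]))
```

View pics/s12.png

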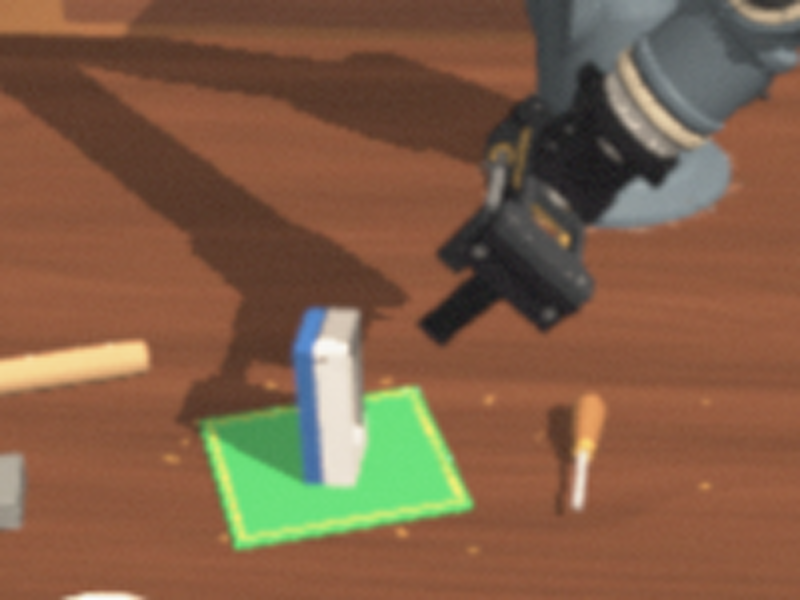

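View pics/t12.png

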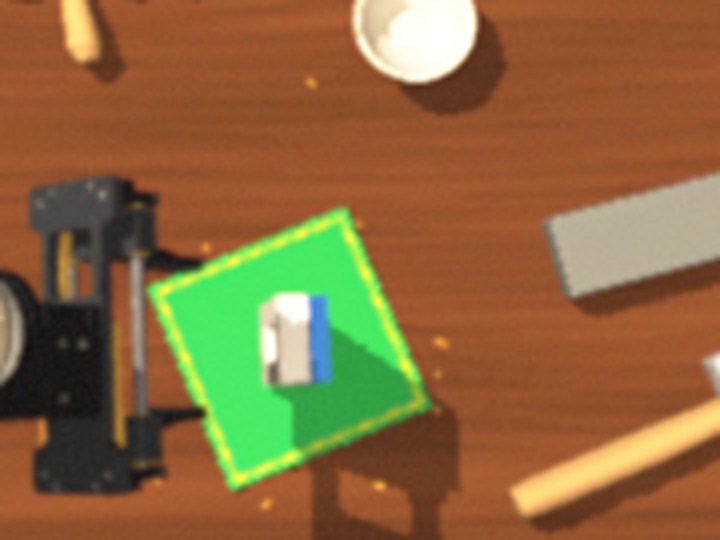

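Request:
move_arm --rows '[{"linear": [0,20,2],"rot": [0,-0.3,0]},{"linear": [0,45,2],"rot": [0,-0.3,0]},{"linear": [0,70,2],"rot": [0,-0.3,0]},{"linear": [0,92,2],"rot": [0,-0.3,0]},{"linear": [0,107,2],"rot": [0,-0.3,0]},{"linear": [0,115,2],"rot": [0,-0.3,0]},{"linear": [0,117.5,2],"rot": [0,-0.3,0]},{"linear": [0,117.5,2],"rot": [0,-0.3,0]},{"linear": [0,117.5,2],"rot": [0,-0.3,0]}]'

```text
time_s: 18.25
ee_pos: [483.7, -169.6, 51.5]
orientation: [-0.384, 0.923, 0.001, 0.0]
wrist_force: [0.6, 1.1, 0.4]
width: 86.9
```

```bash
python3 pre.py;  python3 - <<'E'
from h import *
save("scene","s13.png",(190,130,290,230),6)
save("top","t13.png",(260,165,440,300),4)
E
```

```text
[ 483.69575285 -169.57429546   51.52030831] [-0.36  0.58  0.2   2.17  0.97  0.83 -1.01] 86.90716943810368
pre (array([  -0.94075363, -118.01233009,   -0.32670363]), array([-0.15201566,  0.02174521,  0.12389468])) grip (array([-1.20029794,  1.986967  , -0.64503461]), array([-0.15201566,  0.02174521,  0.12389468]))
```

View pics/s13.png

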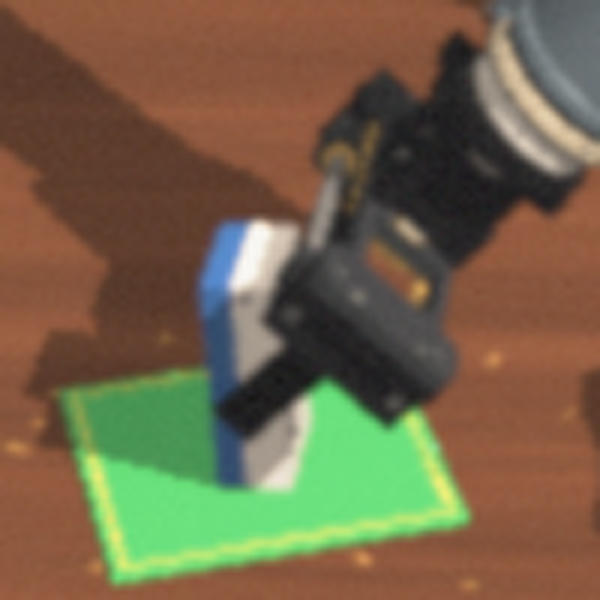

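View pics/t13.png

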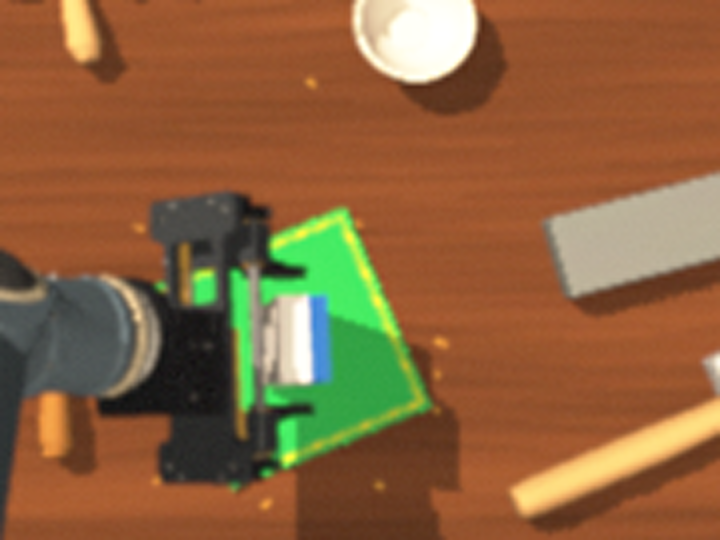

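Request:
move_arm --rows '[{"linear": [-1,1.5,-0.5],"rot": [0,0,0]},{"linear": [-1,1.5,-0.5],"rot": [0,0,0]},{"linear": [-1,1.5,-0.5],"rot": [0,0,0]},{"linear": [-1,1.5,-0.5],"rot": [0,0,0]},{"linear": [-1,1.5,-0.5],"rot": [0,0,0]},{"linear": [-1,1.5,-0.5],"rot": [0,0,0]},{"linear": [-1,1.5,-0.5],"rot": [0,0,0]},{"linear": [-1,1.5,-0.5],"rot": [0,0,0]}]' --jaw 1 --squeeze 45

```text
time_s: 19.15
ee_pos: [482.8, -171.0, 50.8]
orientation: [-0.384, 0.923, 0.001, 0.0]
wrist_force: [1.4, -0.3, 0.4]
width: 57.6
```

```bash
cat > c2.py <<'E'
import sys
args=sys.argv;sys.argv=["x","no"]
from carry import *
e,r,s=cur();ex,ey=axes(np.pi/2)
print(e,s["width"],s["wrist_force"],s["joint_positions"].round(2))
if args[1]=="save":
    mid=np.array([482.5,-165,56.]);json.dump({"m":r.inv().apply(mid-e).tolist(),"R":(r.inv()*frameR(Z,ey)).as_quat().tolist()},open("g2.json","w"))
for nm,h,ang in [("lift",136,90),("rot135",136,135),("rot180",100,180),("near",26,180),("down",21,180)]:
    t=np.radians(ang);x=np.cos(t)*ex+np.sin(t)*Z
    p,Rt=target("g2.json",[483,-165,h],frameR(x,ey));print(nm,p.round(0),*[v.round(1) for v in rows(p,Rt)])
E
python3 c2.py save;python3 - <<'E'
from h import *
save("scene","s14.png",(190,130,290,230),6)
E
```

```text
[ 482.76389249 -171.02991355   50.8319984 ] 57.5876843777278 [ 1.35304852 -0.25954406  0.44578957] [-0.35  0.58  0.2   2.18  0.97  0.83 -1.01]
lift [ 483. -171.  131.] [  0.6 -56.7 -56.4] [-0.  0.  0.]
rot135 [ 483. -166.  128.] [  0.6 -58.6 -50.6] [45.   0.1 -0. ]
rot180 [ 483. -160.   94.] [  0.6 -38.5 -22.5] [90.   0.2 -0.1]
near [ 483. -160.   20.] [ 0.5 14.  29.7] [90.   0.2 -0.1]
down [ 483. -160.   15.] [ 0.5 17.5 33.2] [90.   0.2 -0.1]
```

View pics/s14.png

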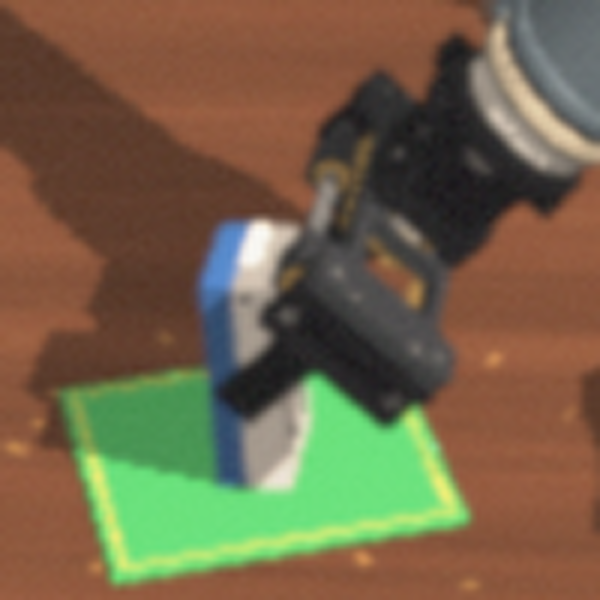

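Gripped; lift, then turn the rest of the way.

Request:
move_arm --rows '[{"linear": [0,-4,-4],"rot": [0,0,0]},{"linear": [0,-12,-12],"rot": [0,0,0]},{"linear": [0,-24,-24],"rot": [0,0,0]},{"linear": [0,-37,-37],"rot": [0,0,0]},{"linear": [0,-48,-48],"rot": [0,0,0]},{"linear": [0,-55,-55],"rot": [0,0,0]},{"linear": [0,-57,-56],"rot": [0,0,0]},{"linear": [0,-57,-56],"rot": [0,0,0]}]'

```text
time_s: 20.0
ee_pos: [482.5, -170.3, 130.7]
orientation: [-0.384, 0.923, 0.001, 0.0]
wrist_force: [-0.1, 0.4, -5.6]
width: 57.6
```

```bash
python3 c2.py x;python3 - <<'E'
from h import *
save("scene","s15.png",(170,80,290,180),6)
E
```

```text
[ 482.46307386 -170.25925541  130.69790224] 57.56440978316692 [-0.13710157  0.39288249 -5.63775523] [-0.35  0.42  0.19  2.15  0.89  0.96 -0.84]
lift [ 483. -171.  131.] [ 0.8  0.4 -0.6] [-0.1 -0.   0. ]
rot135 [ 483. -166.  128.] [ 0.8 -1.4  5.1] [44.9  0.1 -0. ]
rot180 [ 483. -160.   94.] [ 0.8 18.7 33.3] [89.9  0.2 -0. ]
near [ 483. -160.   20.] [ 0.6 71.2 85.4] [89.9  0.2 -0. ]
down [ 483. -160.   15.] [ 0.6 74.8 88.9] [89.9  0.2 -0. ]
```

View pics/s15.png

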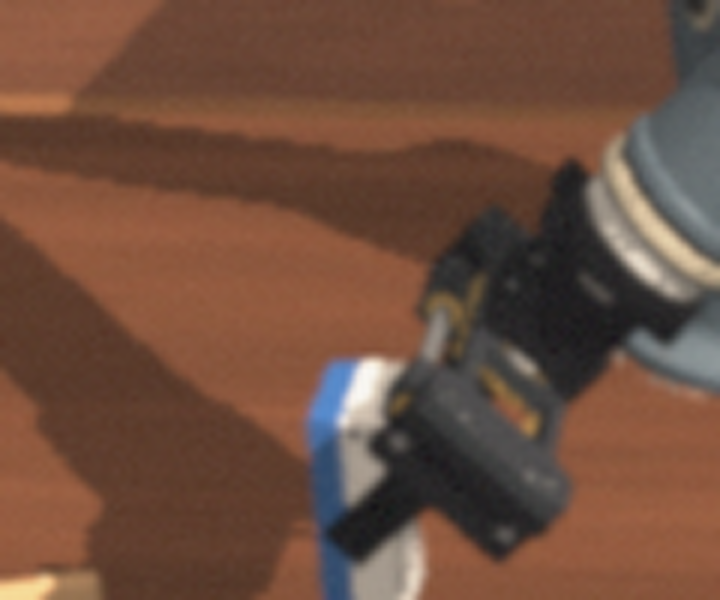

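Request:
move_arm --rows '[{"linear": [0,0,0],"rot": [4,0,0]},{"linear": [0,0,1],"rot": [12,0,0]},{"linear": [1,-1,2],"rot": [20,0,0]},{"linear": [1,-1,3],"rot": [28,0,0]},{"linear": [1,-1,4],"rot": [36,0,0]},{"linear": [1,-1,5],"rot": [44,0,0]},{"linear": [1,2,10],"rot": [52,0,0]},{"linear": [1,5,15],"rot": [60,0,0]},{"linear": [1,9,20],"rot": [68,0,0]},{"linear": [1,13,25],"rot": [76,0,0]},{"linear": [1,17,30],"rot": [84,0,0]},{"linear": [1,19,33],"rot": [90,0,0]}]'

```text
time_s: 21.25
ee_pos: [481.5, -162.9, 91.0]
orientation: [0.925, -0.38, 0.001, 0.001]
wrist_force: [-0.6, -0.0, -5.1]
width: 57.8
```

Request:
move_arm --rows '[{"linear": [0,0,0],"rot": [0,0,0]},{"linear": [0,0,0],"rot": [0,0,0]}]'

```text
time_s: 21.45
ee_pos: [480.1, -163.8, 89.2]
orientation: [0.925, -0.38, 0.003, 0.001]
wrist_force: [1.3, 1.6, -5.2]
width: 57.6
```

```bash
python3 c2.py x;python3 - <<'E'
from h import *
save("scene","s16.png",(150,90,350,240),4);save("top","t16.png",(260,165,440,300),4)
E
```

```text
[ 480.14310385 -163.77950021   89.21728294] 57.6439889951498 [ 1.28344042  1.55580337 -5.22314884] [ 0.76  0.65 -0.21  1.83 -0.56  1.2   0.91]
lift [ 483. -171.  131.] [  2.9 -34.4  24.5] [-90.1  -0.2  -0.5]
rot135 [ 483. -166.  128.] [  2.9 -28.7  26.3] [-45.1  -0.3  -0.5]
rot180 [ 483. -160.   94.] [ 3.1 -0.6  6.2] [-0.1 -0.3 -0.4]
near [ 483. -160.   20.] [  3.6  51.5 -46.4] [-0.1 -0.3 -0.4]
down [ 483. -160.   15.] [  3.6  55.  -50. ] [-0.1 -0.3 -0.4]
```

View pics/s16.png

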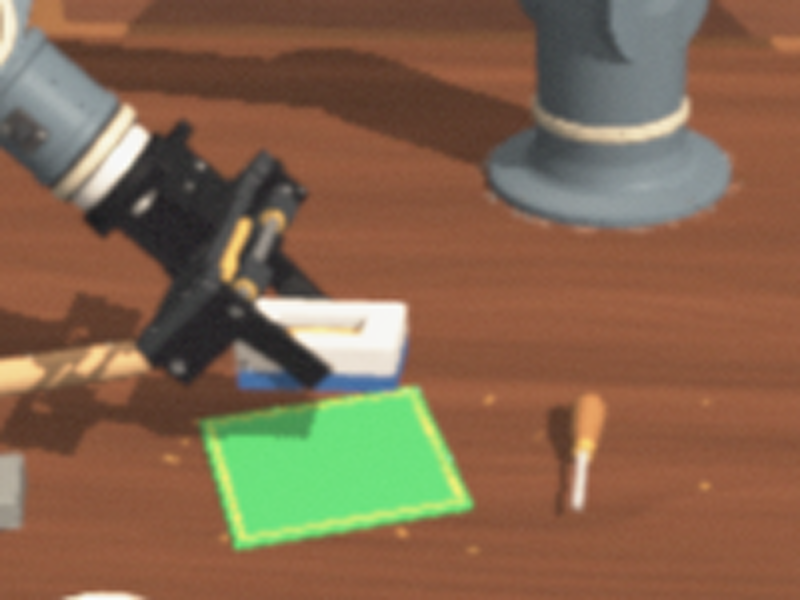

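View pics/t16.png

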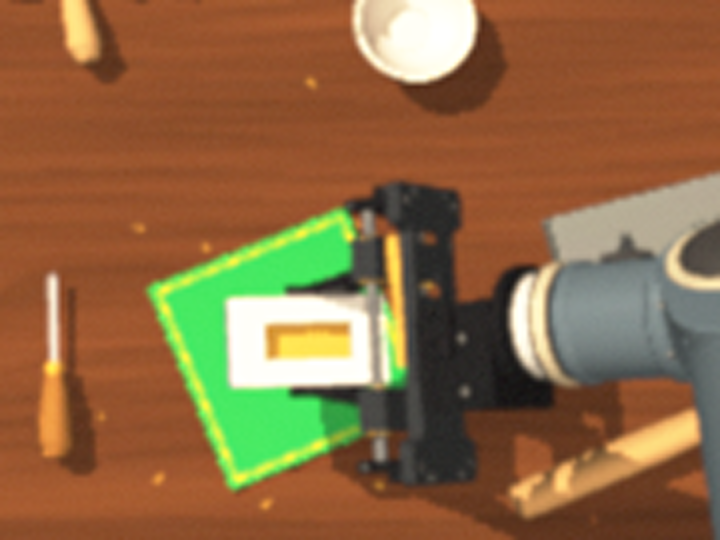

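Request:
move_arm --rows '[{"linear": [1,6,-4],"rot": [0,-0.3,-0.4]},{"linear": [2,15,-12],"rot": [0,-0.3,-0.4]},{"linear": [3,25,-21],"rot": [0,-0.3,-0.4]},{"linear": [3.5,34,-30],"rot": [0,-0.3,-0.4]},{"linear": [3.5,42,-37],"rot": [0,-0.3,-0.4]},{"linear": [3.5,46,-41],"rot": [0,-0.3,-0.4]},{"linear": [3.5,48,-43],"rot": [0,-0.3,-0.4]},{"linear": [3.5,48,-43],"rot": [0,-0.3,-0.4]},{"linear": [3.5,48,-43],"rot": [0,-0.3,-0.4]}]'

```text
time_s: 22.45
ee_pos: [485.1, -158.2, 27.4]
orientation: [0.925, -0.381, -0.003, -0.001]
wrist_force: [-0.1, -0.2, -5.0]
width: 57.2
```

```bash
python3 c2.py x;python3 - <<'E'
from h import *
save("scene","s17.png",(190,150,290,235),7)
print(((proj("scene",[[512,Y,z] for Y in(-217,-113) for z in(30,64-0)])-[190,150])*7).round(0).tolist())
E
```

```text
[ 485.14633577 -158.22054361   27.37578782] 57.160196747924246 [-0.05380239 -0.23971279 -5.02295025] [ 0.76  0.75 -0.22  1.85 -0.57  1.1   0.97]
lift [ 483. -171.  131.] [ -1.2 -81.9  64.5] [-90.1  -0.1   0.3]
rot135 [ 483. -166.  128.] [ -1.2 -76.1  66.3] [-45.1   0.1   0.2]
rot180 [ 483. -160.   94.] [ -1.4 -48.   46.2] [-0.1  0.3  0.1]
near [ 483. -160.   20.] [-1.9  4.1 -6.4] [-0.1  0.3  0.1]
down [ 483. -160.   15.] [-2.   7.6 -9.9] [-0.1  0.3  0.1]
[[160.0, 367.0], [152.0, 292.0], [428.0, 377.0], [424.0, 301.0]]
```

View pics/s17.png

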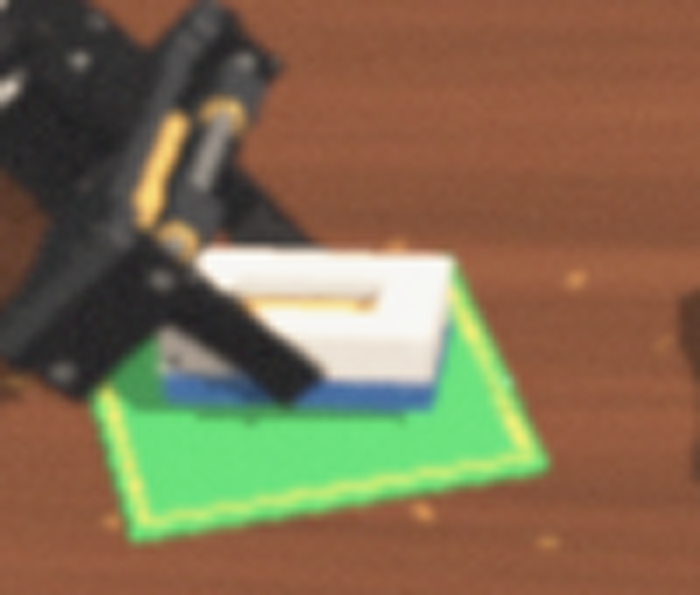

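Request:
move_arm --rows '[{"linear": [-0.5,2,-2.5],"rot": [0,0,0]},{"linear": [-1,4,-5],"rot": [0,0,0]},{"linear": [-1,5.5,-7],"rot": [0,0,0]},{"linear": [-1,6.5,-8.5],"rot": [0,0,0]},{"linear": [-1,6.5,-8.5],"rot": [0,0,0]},{"linear": [-1,6.5,-8.5],"rot": [0,0,0]}]'

```text
time_s: 23.1
ee_pos: [484.3, -159.6, 16.9]
orientation: [0.925, -0.381, -0.003, -0.001]
wrist_force: [-0.0, -0.1, -4.9]
width: 57.7
```

```bash
python3 c2.py x|tail -1;python3 - <<'E'
from h import *
save("scene","s18.png",(190,150,290,235),7)
E
```

```text
down [ 483. -160.   15.] [-1.   1.2 -1.5] [-0.1  0.3  0.1]
```

View pics/s18.png

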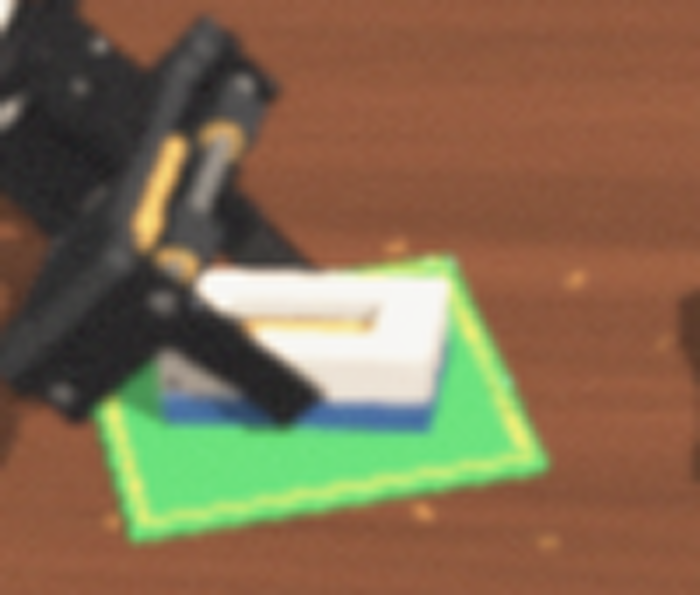

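Request:
move_arm --rows '[{"linear": [0,0.5,-0.5],"rot": [0,0,0]},{"linear": [0,1,-1],"rot": [0,0,0]},{"linear": [0,1.4,-1.4],"rot": [0,0,0]},{"linear": [0,1.4,-1.4],"rot": [0,0,0]},{"linear": [0,1.4,-1.4],"rot": [0,0,0]}]'

```text
time_s: 23.65
ee_pos: [484.5, -159.6, 15.6]
orientation: [0.925, -0.38, -0.004, -0.001]
wrist_force: [-0.3, -0.9, 2.0]
width: 57.5
```

Request:
move_arm --rows '[{"linear": [0,0.4,-0.4],"rot": [0,0,0]},{"linear": [0,0.7,-0.7],"rot": [0,0,0]},{"linear": [0,0.7,-0.7],"rot": [0,0,0]}]'

```text
time_s: 23.95
ee_pos: [484.4, -159.6, 15.6]
orientation: [0.925, -0.38, -0.004, -0.001]
wrist_force: [-1.4, -2.8, 6.0]
width: 57.5
```

Request:
move_arm --rows '[{"linear": [0,0,0],"rot": [0,0,0]},{"linear": [0,0,0],"rot": [0,0,0]},{"linear": [0,0,0],"rot": [0,0,0]},{"linear": [0,0,0],"rot": [0,0,0]},{"linear": [0,0,0],"rot": [0,0,0]},{"linear": [0,0,0],"rot": [0,0,0]}]' --jaw 0

```text
time_s: 24.55
ee_pos: [484.5, -159.5, 15.5]
orientation: [0.925, -0.38, -0.004, -0.001]
wrist_force: [0.2, -0.0, -0.0]
width: 85.9
```

Run:
```python
from h import *
e,r,s=cur();print(e,s["wrist_force"],s["width"])
save("scene","s19.png",(190,150,290,235),7);save("top","t19.png",(260,165,440,300),4)
```

```text
[ 484.46889107 -159.46157828   15.52317837] [ 0.24073753 -0.02990047 -0.01771829] 85.86160479797869
```

View pics/s19.png

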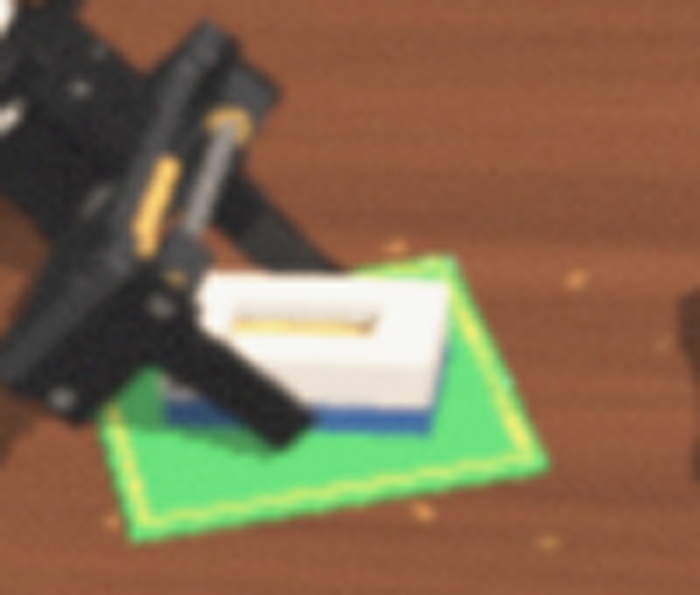

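View pics/t19.png

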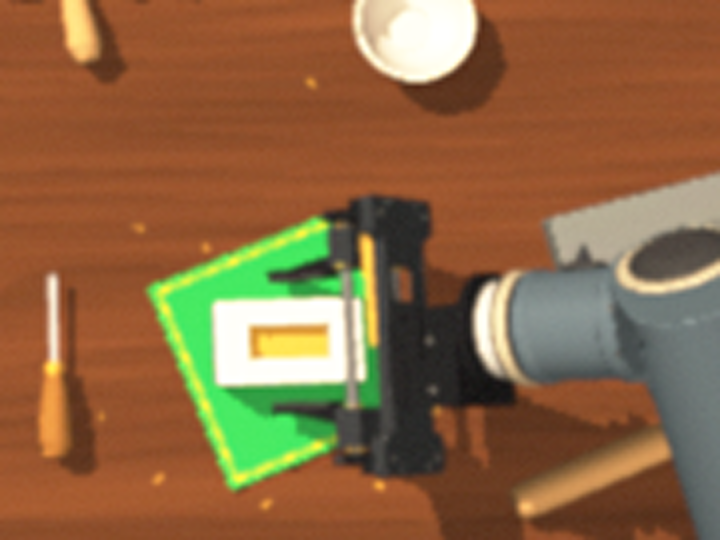

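Lies flat and released. Retreat along the tool axis.

Request:
move_arm --rows '[{"linear": [0,-10,0],"rot": [0,0,0]},{"linear": [0,-30,0],"rot": [0,0,0]},{"linear": [0,-60,0],"rot": [0,0,0]},{"linear": [0,-95,0],"rot": [0,0,0]},{"linear": [0,-130,0],"rot": [0,0,0]},{"linear": [0,-165,10],"rot": [0,0,0]},{"linear": [0,-200,30],"rot": [0,0,0]},{"linear": [0,-230,50],"rot": [0,0,0]},{"linear": [0,-230,50],"rot": [0,0,0]},{"linear": [0,-230,50],"rot": [0,0,0]}]'

```text
time_s: 25.65
ee_pos: [483.2, -288.8, 213.6]
orientation: [0.925, -0.381, -0.004, -0.001]
wrist_force: [0.2, -0.3, -0.6]
width: 87.1
```

Run:
```python
from h import *
e,r,s=cur();print(e,s["wrist_force"],s["time_s"])
save("scene","s20.png",(190,150,290,235),7);save("top","t20.png",(260,165,440,300),4)
save("scene","full_s.png");save("top","full_t.png")
q=[[483+sx*29,-165+sy*52,z] for z in(4,38) for sx in(1,-1) for sy in(1,-1)]
print(((proj("scene",q)-[190,150])*7).round(0).tolist());print(((proj("top",q)-[260,165])*4).round(0).tolist())
```

```text
[ 483.16222751 -288.79966617  213.5954922 ] [ 0.19948777 -0.34729049 -0.61705647] 25.65
[[431.0, 433.0], [166.0, 423.0], [450.0, 352.0], [194.0, 342.0], [427.0, 359.0], [158.0, 349.0], [446.0, 280.0], [187.0, 270.0]]
[[214.0, 307.0], [354.0, 303.0], [217.0, 386.0], [358.0, 382.0], [218.0, 304.0], [362.0, 300.0], [221.0, 385.0], [366.0, 381.0]]
```

View pics/s20.png

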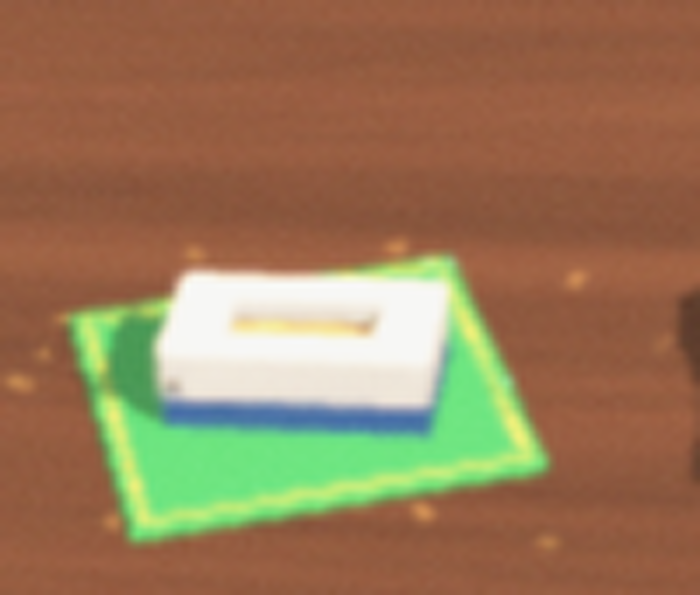

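View pics/t20.png

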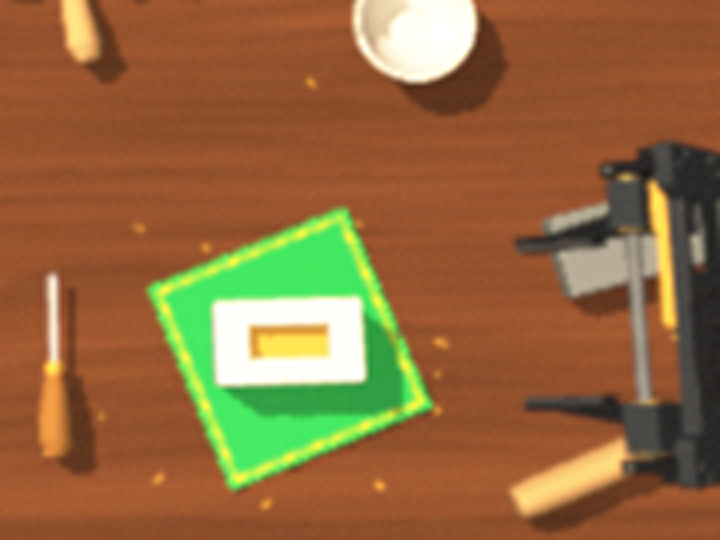

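View pics/full_t.png

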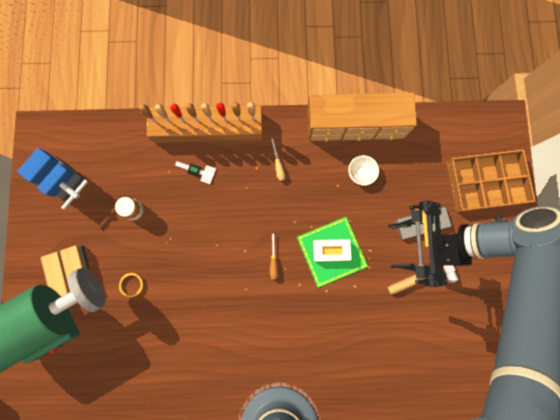

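```bash
python3 -c "
from bench import *
print(finish_job())"
```

```text
the job is handed in; nothing more can be done
None
```

The shut frame now lies upside down on the green pad with the buckle inside, and the job was handed in at about 25.7 s of the 72 s allowed. `finish_job` gives no verdict, so these are my own checks.

**What I did:**
1. I pushed the lid shut with the closed fingers.
2. I gripped the frame across its width with the tool leaning 45° and carried it over the pad. There I turned it 90° and stood it on its free end.
3. I regripped it from the other side and turned the remaining 90°. I lowered it until the wrist force showed contact, then released and backed away.

**Last checks:**
- **Position:** in both camera views the frame's corners match, within about 2–3 mm, a frame lying flat upside down on the pad. Its centre is about (483, −165) mm, essentially the pad centre.
- **On the pad:** the whole outline is on the pad, turned roughly 20° from the pad's sides.
- **Lid and buckle:** no gap shows between lid and tray, and the brass shows through the tray window.
- **Bystanders:** all are where they started in the top view. The retracted gripper, about 200 mm up, hides most of the oilstone and hammer there. Nothing touched them.
- **Robot:** the gripper is clear of everything.

**What disagreed:**
- Just before set-down, one picture suggested about 1° of tilt, but the frame settled flat.
- My estimate of the arm's kinematics was only rough, so I used it only to check reach.
- The arm often stopped a few millimetres off right after a move. I corrected this from the measured pose.

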